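Put the needle robot's calibration set away

TASK

Put the needle robot's calibration set away. Lay every guide bar that is on the table flat in its own storage slot (the one that fits it and whose label shows as many dots as the bar has bores), and feed every spare pin lengthwise into the pin magazine, one behind the other, pushing them in until the last no longer sticks out of the mouth. Slide the marker cage onto the mounting rail from its pointed end, up to the end stop, until the spring catch snaps up behind it, and leave the other things on the table where they are.

Things in the scene. Friction and masses are not known exactly. Their poses are not given: they have to be found in the camera images.
- bar1: amber resin needle-guide bar, 40 mm long and 32 x 32 mm square in section, with 1 black guide bore in a row on each of its four long faces (roll about its length does not matter). Origin at its middle, x along its length. It lies on the table with its middle 16 mm up, 40 g or so; None if absent from this run
- slot1: fixed ivory slot of the 40 mm bar, 94 (x) x 50 x 13 mm, on a 3 mm tray; open-topped pocket 46 x 38 mm, 9 mm deep, in its middle, along x; label with 1 black dot beyond its +x end. Origin: centre of its underside, 3 mm above the table; pocket floor at z = 4, rim at 13 mm. Four slots side by side, 62 mm apart, in changing order
- bar2: amber resin needle-guide bar, 52 mm long and 32 x 32 mm square in section, with 2 black guide bores in a row on each of its four long faces (roll about its length does not matter). Origin at its middle, x along its length. It lies on the table with its middle 16 mm up, 60 g or so; None if absent from this run
- slot2: fixed ivory slot of the 52 mm bar, 94 (x) x 50 x 13 mm, on a 3 mm tray; open-topped pocket 58 x 38 mm, 9 mm deep, in its middle, along x; label with 2 black dots beyond its +x end. Origin: centre of its underside, 3 mm above the table; pocket floor at z = 4, rim at 13 mm. Four slots side by side, 62 mm apart, in changing order
- bar3: amber resin needle-guide bar, 64 mm long and 32 x 32 mm square in section, with 3 black guide bores in a row on each of its four long faces (roll about its length does not matter). Origin at its middle, x along its length. It lies on the table with its middle 16 mm up, 80 g or so; None if absent from this run
- slot3: fixed ivory slot of the 64 mm bar, 94 (x) x 50 x 13 mm, on a 3 mm tray; open-topped pocket 70 x 38 mm, 9 mm deep, in its middle, along x; label with 3 black dots beyond its +x end. Origin: centre of its underside, 3 mm above the table; pocket floor at z = 4, rim at 13 mm. Four slots side by side, 62 mm apart, in changing order
- bar4: amber resin needle-guide bar, 76 mm long and 32 x 32 mm square in section, with 4 black guide bores in a row on each of its four long faces (roll about its length does not matter). Origin at its middle, x along its length. It lies on the table with its middle 16 mm up, 100 g or so; None if absent from this run
- slot4: fixed ivory slot of the 76 mm bar, 94 (x) x 50 x 13 mm, on a 3 mm tray; open-topped pocket 82 x 38 mm, 9 mm deep, in its middle, along x; label with 4 black dots beyond its +x end. Origin: centre of its underside, 3 mm above the table; pocket floor at z = 4, rim at 13 mm. Four slots side by side, 62 mm apart, in changing order
- pin1: spare guide pin, plain steel, 40 mm long (x), 16 x 16 mm square, 60 g or so; origin at its middle; lies on the table, its middle 8 mm up; the pins are alike, roll or turn-about does not matter; None if absent from this run
- pin2: spare guide pin, plain steel, 40 mm long (x), 16 x 16 mm square, 60 g or so; origin at its middle; lies on the table, its middle 8 mm up; the pins are alike, roll or turn-about does not matter; None if absent from this run
- pin3: spare guide pin, plain steel, 40 mm long (x), 16 x 16 mm square, 60 g or so; origin at its middle; lies on the table, its middle 8 mm up; the pins are alike, roll or turn-about does not matter; None if absent from this run
- tube: fixed aluminium pin magazine: square tube along its +x, closed at the far end, inside 24 wide, 22 mm high (z = 10 to 32) and x = 0 (open mouth) to 127 mm deep: room for three pins in a row; outside 32 mm wide, 36 mm high, 12 mm window slot along its top. A flat tongue, top at z = 10 mm, 32 mm wide, sticks out before the mouth, x = -40 to 0. Origin on the table under the mouth
- cage: marker cage, amber, 250 g or so: 40 x 40 mm open cube with crossing rods (grip its faces y = -20 and 20 mm, z = 24 to 60 mm) on a C-shoe 64 (x) x 46 x 24 mm. The shoe's channel runs through along x (either end first): 30 mm wide, z = 6 to 18 mm, with a mouth 18 mm wide between lips below. Origin: centre of its underside, z up; starts upright on the table
- rail: fixed rail; the cage is slid on along its +x. Origin on the table. Ivory base 70 mm wide, x = -128 to 88, top at z = 8 mm; aluminium T-rail: stem 12 mm wide, head 26 mm wide, z = 20 to 28, x = -70 to 60 mm, then a bevel and thin pointed nose at the -x end. The cage can enter only from the nose, its channel round the head: its underside then at z = 10 (14 at most, with play)
- rail_nose (a point): tip of the rail's pointed nose, the entry end, at x = -87, y = 0, z = 24 mm of the rail
- rail_home (a point): where the cage's origin is when it is home against the end stop: x = 31.5, y = 0, z = 10 mm of the rail (the 30 mm high stop's face is at x = 63.5 mm)
- catch (a joint): steel spring catch at both sides of the rail's stem: 0 m when up, growing as it is pressed down (at most 0.0075). Its ramp rises from x = -26 to x = -5 mm of the rail, 15 mm high; the shoe rides it down about 5 mm (push of 3 to 10 N) and it snaps up behind the shoe's trailing end when the cage is home
- motor: bystander, to be left alone: small steel motor lying on its side, 68 mm long, 32 mm thick; origin at its underside
- board: bystander, to be left alone: black connector box with two blue sockets, 70 x 50 x 34 mm; origin at its underside
- driver: bystander, to be left alone: screwdriver, 160 mm long; origin at its underside
- dish: bystander, to be left alone: steel bowl, 90 mm across, 40 mm high; origin at its underside
- jar: bystander, to be left alone: jar, 50 mm across, 70 mm high; origin at its underside
- flange: bystander, to be left alone: dark steel ring, 44 mm across, 12 mm high; origin at its underside
- carton: bystander, to be left alone: cardboard carton, 90 x 60 x 50 mm; origin at its underside
Mind the look-alikes: they are no part of the job. What is shaped like the cage but pink is not meant.

How it is judged:
By the outcome, as a careful person would: the job done as asked, in the order asked, and still so for the second after the job is handed in, with the robot touching nothing.
Of bar1, bar2, bar3, bar4 only 3 to 4 are there at a start; the rules pass over those that are not, and their reading is None.
Of pin1, pin2, pin3 only 2 to 3 are there at a start; the rules pass over those that are not, and their reading is None.
At some moment in a run one of bar1, bar2, bar3, bar4 may be knocked a few centimetres aside while the robot is not near it.
Once in a run the grip may slacken for a moment while it holds something.
It also fails if it takes over 210 s, if anything falls off the work surface, if the arm or the gripper's body presses on something with over 40 N, if the wrist force passes 120 N, or if a joint passes its speed limit or range.

ROBOT

A 7-joint arm with a two-finger parallel gripper is mounted at the origin on the work surface. World frame = base frame: x ahead of the robot, y to its left, z up, the work surface at z = 0. Lengths are in m, angles in rad, forces in N, time in s.
With the tool pointing down it reaches from about 0.4 to 0.85 m from the base axis. Payload 10.4 kg.
Tool frame: the origin (TCP) lies at the very end of the fingers, on their centre line; the grasp point (between the pads) lies 19 mm behind it; z points along the fingers, y is the line along which they close (so a half turn about z gives the same grasp; the last joint's range is limited). The gripper opens to 87 mm and grips with 3 to 60 N. Pads are 19 mm wide; open, the fingers measure 117 mm over their backs; the gripper's body (75 mm by 190 mm) begins 51 mm behind the grasp point.
Start: joints at [1.224, 0.332, -0.065, 1.46, 0.022, 1.35, -0.088], TCP at [0.199, -0.593, 0.223] pointing down, gripper open.
Joint ranges: [-2.6, 2.6], [-0.5, 2.12], [-1.47, 1.34], [0.16, 2.42], [-1.27, 4.41], [0.06, 2.06], [-2.6, 2.6]. Speed limits (rad/s): [2.22, 2.22, 2.79, 2.79, 3.14, 3.14, 3.14].

INTERFACE

Orientations are given as a unit quaternion [x, y, z, w].
In Python, from bench import r gives the robot as it stands.
- The arm moves only by the shell command python3 -m crank 'ROWS' [FORCE]. ROWS is JSON, a list that holds one entry, the list of rows, each a list of 5 numbers: the shift along the tool's x, y, z in mm, then the turn about the tool's z in degrees, then the opening, from -1 (shut) to 1 (fully open). A call has 1 to 20 rows; each row is the pose to reach, as a shift and turn from the pose commanded when the call began, along the tool's axes at that moment; what a row does not reach only later rows make up. A row lasts 1/10 s, in which the tool goes at most 50 mm and 8.59 degrees, less where a joint would pass 70% of its speed; a pose out of reach is approached as far as the arm can. A call with a gripper value outside its range is refused whole. The fingers move at their own pace and stop on an object; FORCE is the grip in N (left out, the last holds). Time passes only in rows, so rows that repeat a pose let the fingers close. It gives the time, the measured TCP pose, the force, the opening and the grip force at its end, in the units of the state.
- r.read_state(): the state, without advancing time (a new reading comes with each control period).
- r.camera(name): name is "side" or "top"; returns a dict with "image" (384x512x3 uint8, red, green, blue), "vfov" (degrees; the focal length in pixels is half the picture's height over the tangent of half this angle, whatever the lens; pixels are square), "cx", "cy" (the principal point, pixels), "k1" (the pictures are not rectified: a ray, as slopes to the right and down, at radius r is drawn at 1 + k1 r^2 times it, then the intrinsics apply), "eye" and "attitude" of the camera in the world. Camera axes: x right, y down, z forward; pixel columns grow to the right and rows downward; lengths in m; the calibration is good to about 2 mm. A picture is of the moment at which its call begins. There is no depth.
- r.close_job(): hands the job in; it is judged then, once.
The state is a dict: "time": time; "joint_positions": joint angles; "joint_vel": joint speeds; "joint_torque": joint torques, N m; "ee_pos": TCP position; "eef_rot": TCP orientation; "ft_force": force on the tool from outside, world axes, zero at the start; "torque": the same for the moment, N m; "width": finger opening in m; "grip_force": force on a finger pad.
Only numpy, scipy, OpenCV 4.12 (cv2) and the standard library are available. Lean on these libraries where they do the work, as an engineer would, in place of code of your own. Each camera call takes 0.05 s, during which the arm holds its last target. There are 200 camera calls.

## Working session

There is one attempt and no reset: what is moved stays moved. The work goes in short steps, Python scripts to look and compute and a shell command to move; the robot and the scene stay as the last step left them, time stands still between calls to the robot, and variables do not carry over. Pictures are saved under pics/ and viewed, at most 14 in all, crops included, and the job is handed in when it is done.

```bash
ls; mkdir -p pics; python3 - <<'E'
from bench import r
import cv2
s=r.read_state()
print({k:s[k] for k in('time','ee_pos','eef_rot','width','ft_force')})
for n in('side','top'):
    c=r.camera(n); print({k:v for k,v in c.items() if k!='image'})
    cv2.imwrite(f'pics/{n}0.png',cv2.resize(c['image'][:,:,::-1],(800,600),interpolation=cv2.INTER_CUBIC))
    cv2.imwrite(f'/tmp/{n}0.png',c['image'][:,:,::-1])
E
```

```text
pics
{'time': 0.0, 'ee_pos': array([ 0.198749  , -0.59214247,  0.22172992]), 'eef_rot': array([ 9.86917862e-01,  1.61222190e-01, -1.54994319e-04, -7.17932746e-04]), 'width': 0.08686252125955905, 'ft_force': array([ 0.27492531, -0.15044846, -0.29771817])}
{'vfov': 52.6512409357245, 'cx': 255.43445088331566, 'cy': 190.3756318910027, 'k1': -0.019842972283761473, 'eye': array([0.25514566, 0.79299298, 0.66339481]), 'attitude': array([-0.17276523,  0.87183735, -0.45057281,  0.08388057])}
{'vfov': 55.067044112813505, 'cx': 258.54924939618843, 'cy': 194.68968314529957, 'k1': -0.11450040015031171, 'eye': array([ 0.4063761 , -0.03041551,  1.06205884]), 'attitude': array([ 0.71347144, -0.69501043,  0.06143421, -0.06438043])}
```

View pics/top0.png

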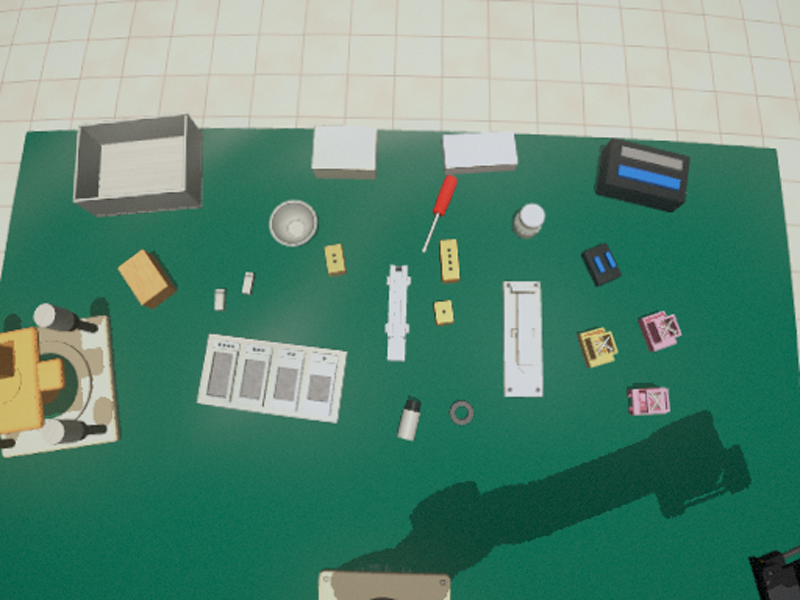

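View pics/side0.png

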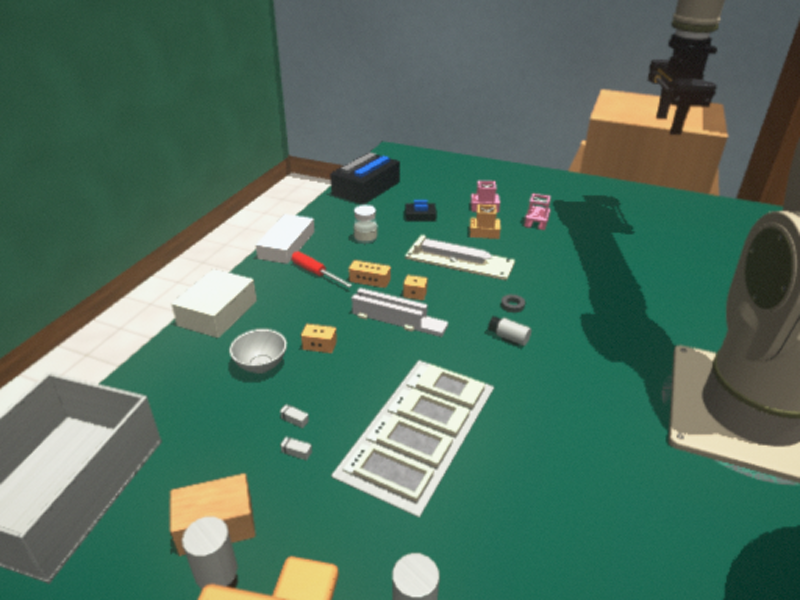

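The top view shows bars with 2 dots at (335,260), 4 dots at (449,260) and 1 dot at (444,312). Two pins are at (219,299) and (248,283), and the tube is at (397,310) with its tongue at the lower end. The rail is at (522,338), the amber cage at (598,347) and the slots at (275,375). The side view agrees. Next I'll write the helpers and look at a zoomed crop.

```bash
cat > h.py <<'E'
import numpy as np,cv2
from scipy.spatial.transform import Rotation as R
def cal(c):
    f=192/np.tan(np.radians(c['vfov'])/2)
    return np.array([[f,0,c['cx']],[0,f,c['cy']],[0,0,1]]),np.array([c['k1'],0,0,0.]),R.from_quat(c['attitude']).as_matrix(),np.array(c['eye'])
def rays(c,p):
    K,d,M,e=cal(c); u=cv2.undistortPoints(np.float64(p).reshape(-1,1,2),K,d).reshape(-1,2)
    return np.c_[u,np.ones(len(u))]@M.T,e
def plane(c,p,z):
    v,e=rays(c,p); return e+v*((z-e[2])/v[:,2])[:,None]
def tri(c1,p1,c2,p2):
    v1,e1=rays(c1,p1);v2,e2=rays(c2,p2);o=[]
    for a,b in zip(v1,v2):
        t=np.linalg.lstsq(np.c_[a,-b],e2-e1,rcond=None)[0]; A=e1+a*t[0];B=e2+b*t[1]; o.append(np.r_[(A+B)/2,np.linalg.norm(A-B)])
    return np.array(o)
def project(c,P):
    K,d,M,e=cal(c); return cv2.projectPoints((np.float64(P).reshape(-1,3)-e)@M,np.zeros(3),np.zeros(3),K,d)[0].reshape(-1,2)
def blobs(c,lo,hi,amin=20,close=0):
    """components of an HSV mask: (area, centroid, box w,h,angle, contour)"""
    m=cv2.inRange(cv2.cvtColor(c['image'],cv2.COLOR_RGB2HSV),lo,hi)
    if close: m=cv2.morphologyEx(m,cv2.MORPH_CLOSE,np.ones((close,close)))
    o=[]
    for k in cv2.findContours(m,cv2.RETR_EXTERNAL,cv2.CHAIN_APPROX_NONE)[0]:
        a=cv2.contourArea(k)
        if a>amin: o.append((a,cv2.minAreaRect(k),k.reshape(-1,2)))
    return sorted(o,key=lambda b:-b[0])
E
python3 - <<'E'
import cv2,numpy as np
t=cv2.imread('/tmp/top0.png');s=cv2.imread('/tmp/side0.png')
k=4
z=lambda i,x,y,w,h,W,H:cv2.resize(i[y:y+h,x:x+w],(W,H),interpolation=cv2.INTER_CUBIC)
a=z(t,236,160,128,100,512,400); b=z(t,360,190,72,100,288,400)   # tube/rail ; cage
c=z(s,215,130,120,50,480,200); d=z(s,290,110,80,50,320,200)
cv2.imwrite('pics/z1.png',np.vstack([np.hstack([a,b]),np.hstack([c,d])]))
from h import *
from bench import r
for n in('top','side'):
    C=r.camera(n)
    for b in blobs(C,(12,90,90),(28,255,255),30,3):
        print(n,b[0],np.round(b[1][0],1),np.round(b[1][1],1),round(b[1][2]),plane(C,[b[1][0]],.032 if n=='top' else .016).round(3))
E
```

```text
top 1988.5 [ 20.5 243. ] [68. 41.] 90 [[0.429 0.672 0.032]]
top 670.0 [ 92.7 179. ] [34.4 22. ] 53 [[0.626 0.465 0.032]]
top 376.0 [382.5 221.2] [21.3 21. ] 73 [[ 0.524 -0.378  0.032]]
top 263.5 [287.4 166.6] [27.2 11. ] 85 [[ 0.676 -0.105  0.032]]
top 175.0 [213.8 165.9] [18.9 10.9] 81 [[0.673 0.108 0.032]]
top 71.0 [283.3 199.8] [14.4 10.4] 85 [[ 0.579 -0.094  0.032]]
side 4480.0 [416.   88.2] [96.3 57.6] 9 [[ 0.213 -1.102  0.016]]
side 2171.0 [ 89.2 172.6] [ 13.5 232. ] 53 [[1.097 0.059 0.016]]
side 1489.5 [134.5 328.7] [41.6 54.8] 77 [[0.633 0.462 0.016]]
side 1165.0 [171.5 369.5] [27. 89.] 90 [[0.524 0.505 0.016]]
side 315.5 [236.  174.8] [26.6 13.8] 9 [[ 0.677 -0.104  0.016]]
side 303.5 [310.  141.5] [21. 18.] 90 [[ 0.527 -0.4    0.016]]
side 303.0 [203.5 216.1] [21.7 16.2] 7 [[0.674 0.109 0.016]]
side 188.0 [200.  107.2] [29.3  9.5] 9 [[ 1.025 -0.509  0.016]]
side 173.5 [265.1 183.5] [14.5 14.1] 7 [[ 0.579 -0.095  0.016]]
```

View pics/z1.png

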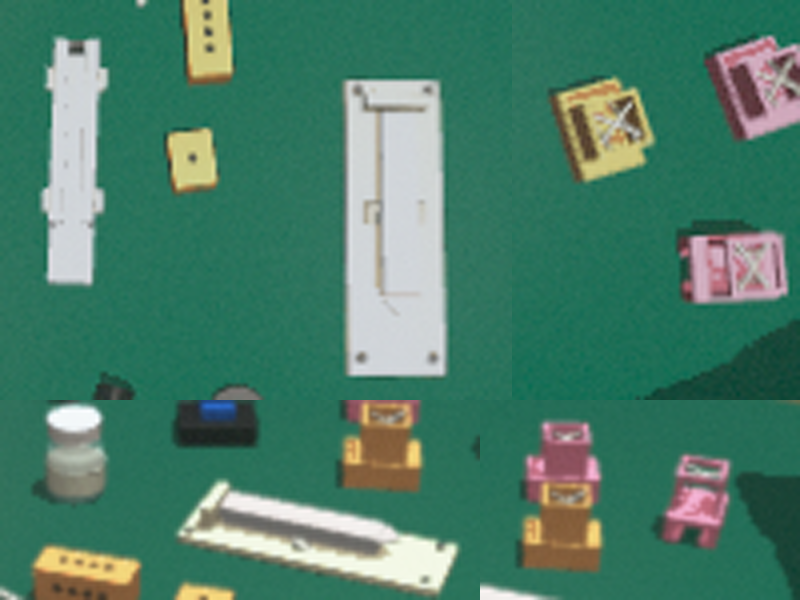

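The zoom shows the rail's stop at the far (top) end and its pointed nose near the robot, so +x of both the rail and the tube is roughly world +x. The cage is at top pixel (382,221). Its shoe is long across the picture's slant, and the cube's top rods are visible. Next: the fixed parts and the pins.

```bash
python3 - <<'E'
from h import *
from bench import r
C={n:r.camera(n) for n in('top','side')}
for n in C:
    c=C[n]
    for lab,lo,hi in(('white',(0,0,120),(180,70,255)),('grey',(0,0,60),(180,80,150)),('yel',(12,90,90),(28,255,255))):
        for b in blobs(c,lo,hi,25):
            x,y=b[1][0]
            P=plane(c,[b[1][0]],.01)[0]
            if not(.35<P[0]<.8 and abs(P[1])<.5): continue
            q=cv2.boxPoints(b[1]); a=cv2.approxPolyDP(b[2].reshape(-1,1,2),3,True).reshape(-1,2)
            print(n,lab,b[0],np.round((x,y),1),P[:2].round(3),'approx',a.tolist() if len(a)<9 else len(a))
E
```

```text
top white 4079.0 [173.7 241.5] [0.453 0.216] approx [[133, 214], [126, 257], [215, 270], [222, 225]]
top white 1762.0 [334.5 216.5] [ 0.538 -0.244] approx [[322, 180], [322, 253], [347, 253], [345, 180]]
top white 693.5 [187.  142.5] [0.749 0.195] approx [[184, 128], [175, 134], [172, 146], [180, 156], [189, 157], [200, 150], [202, 138], [196, 130]]
top white 665.5 [253.8 200. ] [ 0.58 -0.01] approx [[250, 169], [248, 230], [257, 231], [262, 177], [260, 170], [253, 173]]
top white 340.0 [416.2 256.6] [ 0.426 -0.483] approx [[427, 248], [413, 252], [405, 249], [405, 264], [428, 263]]
top white 275.5 [339.  140.4] [ 0.768 -0.261] approx [[342, 130], [330, 138], [335, 150], [344, 148], [348, 140]]
top white 174.0 [261.1 271.8] [ 0.376 -0.036] approx [[258, 262], [254, 279], [264, 281], [268, 264]]
top white 65.0 [140.  191.5] [0.596 0.326] approx [[138, 185], [137, 197], [141, 198], [143, 185]]
top white 59.5 [158.  180.7] [0.63  0.274] approx [[161, 174], [157, 174], [155, 187], [159, 188]]
top white 32.5 [275.2 148.6] [ 0.736 -0.069] approx [[280, 136], [270, 161]]
top grey 518.0 [187
[... 3769 characters left out ...]
] approx [[248, 279], [255, 271], [281, 281], [257, 270]]
side grey 33.5 [232.8 138.4] [ 0.791 -0.324] approx [[226, 134], [227, 142], [239, 140], [240, 135], [234, 139]]
side grey 29.0 [279.2 257.8] [0.442 0.17 ] approx [[268, 255], [290, 262]]
side yel 1490.5 [134.5 328.7] [0.637 0.459] approx 9
side yel 314.5 [236.  174.7] [ 0.682 -0.113] approx [[225, 168], [224, 179], [247, 182], [248, 170]]
side yel 304.0 [310.  141.5] [ 0.53  -0.411] approx [[306, 131], [301, 151], [318, 152], [317, 132]]
side yel 302.0 [203.6 216.1] [0.678 0.103] approx [[196, 207], [194, 223], [211, 225], [214, 210]]
side yel 173.5 [265.1 183.5] [ 0.582 -0.103] approx [[261, 176], [258, 189], [270, 191], [272, 178]]
```

```bash
cat >> h.py <<'E'
def up(c,S=4): return cv2.resize(cv2.GaussianBlur(c['image'],(3,3),.6),None,fx=S,fy=S,interpolation=cv2.INTER_CUBIC)
def wrects(c,mask,z,S=4,amin=200,box=(.3,.85,-.55,.55),off=0):
    """components of a 4x mask unprojected to plane z: centre(mm), sizes(mm), angle of long side"""
    o=[]
    for k in cv2.findContours(mask,cv2.RETR_EXTERNAL,cv2.CHAIN_APPROX_NONE)[0]:
        if cv2.contourArea(k)<amin: continue
        P=plane(c,(k.reshape(-1,2)+.5)/S-.5,z)[:,:2]
        if not(box[0]<P[:,0].mean()<box[1] and box[2]<P[:,1].mean()<box[3]): continue
        (x,y),(w,h),a=cv2.minAreaRect(np.float32(P*1000))
        if w<h: w,h,a=h,w,a+90
        a=(a+90)%180-90
        o.append((round(x,1),round(y,1),round(w,1),round(h,1),round(a,1)))
    return sorted(o,key=lambda b:-b[2])
E
python3 - <<'E'
from h import *
from bench import r
t,s=r.camera('top'),r.camera('side')
U=up(t); H=cv2.cvtColor(U,cv2.COLOR_RGB2HSV)
yel=cv2.inRange(H,(12,90,150),(30,255,255)); wh=cv2.inRange(H,(0,0,110),(180,75,255))
print('bars top',wrects(t,yel,.032))
print('pins',[b for b in wrects(t,wh,.016) if b[2]<60])
print('tray(z3)',[b for b in wrects(t,wh,.003) if 200<b[2]<300])
print('rail(z8)',[b for b in wrects(t,wh,.008) if 180<b[2]<240])
print('tube(z36)',[b for b in wrects(t,wh,.036) if 120<b[2]<180])
US=up(s);HS=cv2.cvtColor(US,cv2.COLOR_RGB2HSV)
ys=cv2.inRange(HS,(12,90,180),(30,255,255));ws=cv2.inRange(HS,(0,0,110),(180,75,255))
print('bars side',wrects(s,ys,.032))
print('rail side',[b for b in wrects(s,ws,.008) if 180<b[2]<240],'tray',[b for b in wrects(s,ws,.003) if 200<b[2]<300])
print('pins side',[b for b in wrects(s,ws,.016) if b[2]<60])
print('tray tri',tri(t,[[133,214],[126,257],[215,270],[222,225]],s,[[212,303],[266,330],[315,249],[268,230]]).round(3))
print('rail tri',tri(t,[[322,180],[322,253],[347,253],[345,180]],s,[[259,163],[321,178],[329,167],[271,150]]).round(3))
# pockets: darker floor
g=cv2.cvtColor(U,cv2.COLOR_RGB2GRAY)
pk=cv2.inRange(H,(0,0,60),(180,90,165))
print('pockets z7',[b for b in wrects(t,pk,.007,box=(.38,.53,.05,.36))])
cv2.imwrite('pics/z2.png',np.hstack([cv2.resize(up(t)[820:1120,480:920,::-1],None,fx=.9,fy=.9),cv2.resize(US[700:1050,840:1200,::-1],(360,270))[:270]]))
E
```

```text
bars top [(632.7, 471.6, 91.2, 60.4, 39.2), (677.8, -104.6, 76.3, 30.9, 5.3), (524.6, -380.4, 61.6, 55.9, 16.8), (674.6, 107.6, 51.7, 31.0, 10.2), (563.4, -95.1, 30.2, 15.5, 71.8), (588.5, -92.9, 28.4, 23.8, -89.0)]
pins [(768.5, 475.2, 59.3, 5.8, -85.1), (377.3, -36.2, 53.4, 32.0, -12.5), (628.4, 271.8, 43.5, 18.2, -6.5), (595.2, 323.7, 42.5, 19.9, 2.3), (399.9, -131.7, 39.4, 38.7, 45.6), (526.8, -393.3, 31.8, 29.6, -72.7)]
tray(z3) [(454.7, 218.4, 267.5, 136.6, 84.5), (539.9, -244.5, 218.2, 74.6, 0.7)]
rail(z8) [(539.3, -243.5, 217.2, 74.2, 0.7), (581.8, -11.0, 181.9, 45.8, -0.4)]
tube(z36) [(577.1, -11.5, 177.0, 44.6, -0.4)]
bars side [(515.6, 511.3, 143.8, 49.0, 22.7), (635.6, 455.9, 91.0, 62.3, 39.1), (675.3, -101.1, 75.7, 34.5, 5.7), (671.4, 111.6, 51.8, 33.5, 11.9), (493.0, -369.2, 45.4, 11.0, -75.2), (540.5, -353.9, 43.2, 12.7, -73.8), (576.9, -91.8, 39.6, 34.2, 8.6)]
rail side [(535.8, -246.4, 221.6, 108.1, -2.0), (581.3, -37.9, 204.6, 72.5, -12.0)] tray [(451.7, 219.4, 268.9, 135.0, 84.3), (538.0, -254.3, 223.3, 109.0, -2.0), (583.7, -44.3, 206.2, 73.0, -12.0)]
pins side [(372.7, 439.0, 55.5, 54.0, -23.4), (621.2, 489.4, 55.3, 54.5, 7.6), (624.5, 274.9, 46.4, 20.7, -8.0), (591.6, 326.4, 44.7, 21.0, 2.9), (758.1, 503.7, 33.8, 6.1, -84.2), (767.1, 417.1, 24.7, 7.0, -83.3), (633.5, 21.0, 23.9, 20.4, 0.5), (546.0, 21.2, 23.4, 22.3, 3.9), (762.7, 458.7, 22.0, 6.5, -84.6), (756.0, 529.9, 16.0, 5.7, -81.9)]
tray tri [[ 0.529  0.343  0.005  0.001]
 [ 0.404  0.356 -0.001  0.   ]
 [ 0.376  0.095 -0.004  0.002]
 [ 0.505  0.08   0.001  0.002]]
rail tri [[ 0.644 -0.209  0.007  0.001]
 [ 0.435 -0.209  0.003  0.005]
 [ 0.432 -0.282  0.002  0.004]
 [ 0.635 -0.275  0.025  0.015]]
pockets z7 [(456.1, 217.2, 267.7, 140.8, 84.7)]
```

View pics/z2.png

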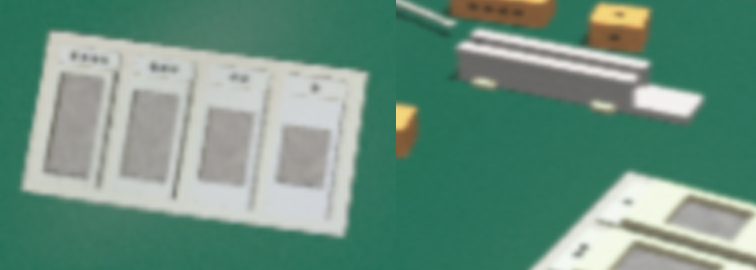

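The crop shows labels of 4, 3, 2 and 1 dots from left to right (y falling), with pocket lengths to match. The tube is slotted on top, its mouth and tongue facing the robot. Next I'll measure the pockets in both views.

```bash
cat > go.py <<'E'
import sys
from h import *
from bench import r
def to(x,y,z,yaw):
    s=r.read_state(); M=R.from_quat(s['eef_rot']).as_matrix()
    d=(np.array([x,y,z])-np.array(s['ee_pos'])*1000)@M
    cur=np.degrees(np.arctan2(M[1,0],M[0,0])); t=-((yaw-cur+90)%180-90)
    print('t',round(s['time'],1),'tcp',(np.array(s['ee_pos'])*1000).round(1),'yaw',round(cur,1),'w',round(s['width']*1000,1),'grip',round(float(s['grip_force']),1),'F',np.round(s['ft_force'],1),'| rows',d.round(1),'turn',round(t,1),'j7',round(s['joint_positions'][6],2))
if __name__=='__main__': to(*map(float,sys.argv[1:5]))
E
python3 go.py 676.5 -103 120 5.5
python3 - <<'E'
from h import *
from bench import r
for n,lo,hi in(('top',90,178),('side',90,178)):
    c=r.camera(n);U=up(c);g=cv2.cvtColor(U,cv2.COLOR_RGB2GRAY);sat=cv2.cvtColor(U,cv2.COLOR_RGB2HSV)[...,1]
    tray=project(c,[[.5,.33,.007],[.41,.34,.007],[.39,.1,.007],[.485,.09,.007]])
    m=np.zeros_like(g);cv2.fillConvexPoly(m,np.int32(tray*4+1.5),255)
    v=g[m>0];th=cv2.threshold(v.reshape(-1,1),0,255,cv2.THRESH_OTSU)[0]
    k=cv2.morphologyEx(((g<th)&(m>0)).astype(np.uint8)*255,cv2.MORPH_OPEN,np.ones((9,9)))
    print(n,th,wrects(c,k,.007,amin=1000))
E
```

```text
t 0.4 tcp [ 198.9 -592.5  222.5] yaw 18.6 w 86.9 grip 0.0 F [ 0.3 -0.1 -0.7] | rows [ 608.6 -312.1  102.5] turn 13.1 j7 -0.09
top 180.0 [(456.0, 315.8, 83.9, 39.8, -5.4), (450.2, 253.4, 71.7, 39.6, -5.8), (443.8, 191.1, 58.9, 38.7, -5.6), (437.5, 128.8, 47.0, 38.0, -5.3)]
side 192.0 [(446.1, 212.1, 92.7, 12.1, -5.7), (451.1, 274.3, 92.4, 11.3, -5.8), (440.4, 150.0, 91.6, 13.0, -5.7), (455.9, 305.4, 82.6, 37.4, -5.5), (449.6, 243.1, 70.7, 37.6, -5.6), (443.5, 180.1, 58.4, 37.2, -5.4), (437.3, 117.4, 45.7, 37.2, -4.8)]
```

```bash
python3 - <<'E'
from h import *
from bench import r
t,s=r.camera('top'),r.camera('side')
T=np.array([(456.0,315.8),(450.2,253.4),(443.8,191.1),(437.5,128.8)])/1e3
S=np.array([(455.9,305.4),(449.6,243.1),(443.5,180.1),(437.3,117.4)])/1e3
a=project(t,np.c_[T,[.007]*4]);b=project(s,np.c_[S,[.007]*4])
print((tri(t,a,s,b)*1e3).round(1)); print((plane(t,a,.016)*1e3).round(1),(plane(s,b,.016)*1e3).round(1))
E
```

```text
[[454.3 312.4  16.2   2.5]
 [448.4 250.7  15.8   2.9]
 [442.2 188.9  16.2   2.6]
 [436.  127.1  16.3   2.5]]
[[455.6 312.8  16. ]
 [449.8 251.   16. ]
 [443.5 189.2  16. ]
 [437.2 127.4  16. ]] [[453.1 312.1  16. ]
 [446.9 250.6  16. ]
 [440.9 188.5  16. ]
 [434.8 126.7  16. ]]
```

```bash
python3 -m crank '[[[300,-150,60,8.5,0.25],[608,-312,102,13,0.25],[608,-312,102,13,0.25],[608,-312,102,13,0.25],[608,-312,102,13,0.25],[608,-312,102,13,0.25],[608,-312,102,13,0.25],[608,-312,102,13,0.25],[608,-312,102,13,0.25],[608,-312,102,13,0.25],[608,-312,102,13,0.25],[608,-312,102,13,0.25],[608,-312,102,13,0.25],[608,-312,102,13,0.25],[608,-312,102,13,0.25],[608,-312,102,13,0.25],[608,-312,102,13,0.25],[608,-312,102,13,0.25],[608,-312,102,13,0.25],[608,-312,102,13,0.25]]]' 30; python3 go.py 676.5 -103 14 5.5
```

```text
time: 2.6
ee_pos: [0.6758, -0.1041, 0.121]
eef_rot: [0.999, 0.048, 0.0, 0.0]
ft_force: [0.0, 0.2, -0.3]
width: 0.0543
grip_force: 0.0
t 2.6 tcp [ 675.8 -104.1  121. ] yaw 5.5 w 54.3 grip 0.0 F [ 0.   0.2 -0.3] | rows [  0.7  -1.1 107. ] turn -0.0 j7 -1.52
```

```bash
python3 -m crank '[[[0.7,-1,50,0,0.25],[0.7,-1,95,0,0.25],[0.7,-1,107,0,0.25],[0.7,-1,107,0,0.25],[0.7,-1,107,0,-0.6],[0.7,-1,107,0,-0.6],[0.7,-1,107,0,-0.6],[0.7,-1,107,0,-0.6],[0.7,-1,107,0,-0.6],[0.7,-1,107,0,-0.6],[0.7,-1,60,0,-0.6],[0.7,-1,30,0,-0.6],[0.7,-1,30,0,-0.6]]]' 30; python3 go.py 454.3 312.4 90 -5.5
```

```text
time: 3.9
ee_pos: [0.6796, -0.1023, 0.0963]
eef_rot: [0.999, 0.048, 0.004, 0.001]
ft_force: [0.9, 0.1, -0.8]
width: 0.0319
grip_force: 30.0
t 3.9 tcp [ 679.6 -102.3   96.3] yaw 5.5 w 31.9 grip 30.0 F [ 0.9  0.1 -0.8] | rows [-184.2 -434.6    4. ] turn 11.0 j7 -1.52
```

```bash
python3 -m crank '[[[-184,-434,4,11,-0.6],[-184,-434,4,11,-0.6],[-184,-434,4,11,-0.6],[-184,-434,4,11,-0.6],[-184,-434,4,11,-0.6],[-184,-434,4,11,-0.6],[-184,-434,4,11,-0.6],[-184,-434,4,11,-0.6],[-184,-434,4,11,-0.6],[-184,-434,4,11,-0.6],[-184,-434,4,11,-0.6],[-184,-434,4,11,-0.6],[-184,-434,4,11,-0.6],[-184,-434,4,11,-0.6]]]'; python3 go.py 454.3 312.4 23 -5.5
python3 - <<'E'
from h import *
from bench import r
for n in('top','side'):
    c=r.camera(n);H=cv2.cvtColor(up(c),cv2.COLOR_RGB2HSV);m=cv2.inRange(H,(12,90,150),(30,255,255))
    print(n,wrects(c,m,.109,amin=1000)); cv2.imwrite(f'/tmp/{n}1.png',c['image'][:,:,::-1])
z=lambda i,x,y,w,h:cv2.resize(i[y:y+h,x:x+w],(400,400),interpolation=cv2.INTER_CUBIC)
cv2.imwrite('pics/z3.png',np.hstack([z(cv2.imread('/tmp/top1.png'),90,190,100,100),z(cv2.imread('/tmp/side1.png'),190,210,120,120)]))
E
```

```text
time: 5.3
ee_pos: [0.4523, 0.3106, 0.0863]
eef_rot: [0.999, -0.049, 0.0, 0.0]
ft_force: [-0.9, 0.2, -1.7]
width: 0.0318
grip_force: 30.0
t 5.3 tcp [452.3 310.6  86.3] yaw -5.6 w 31.8 grip 30.0 F [-0.9  0.2 -1.7] | rows [ 1.8 -2.1 63.3] turn -0.1 j7 -2.5
top [(615.7, 434.1, 84.4, 56.1, 39.3), (515.9, -354.2, 56.8, 51.8, 16.7), (654.4, 97.3, 47.9, 28.7, 10.6)]
side [(588.8, 497.6, 81.3, 57.0, 39.2), (485.7, -220.4, 56.0, 47.3, 16.0), (620.2, 195.3, 47.3, 32.5, 11.9), (499.3, -279.8, 43.0, 40.3, -71.6), (425.7, 318.4, 35.8, 34.8, 81.5)]
```

View pics/z3.png

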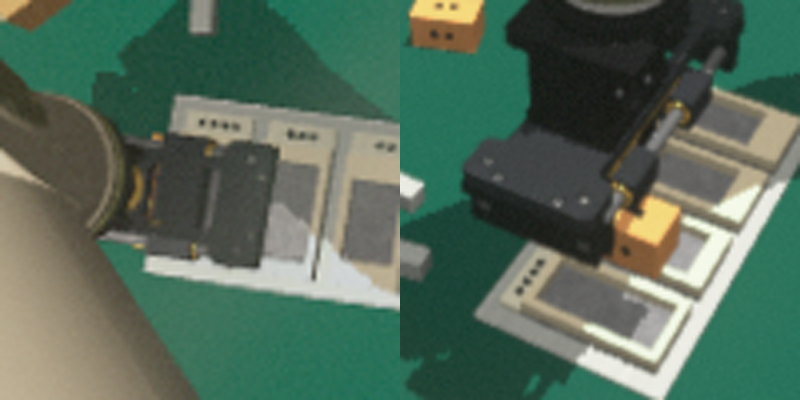

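The crop shows bar4 held over the slot4 area, with its near end visible at crop (640,240). I'll check the lengthwise offset of the bar in the grip against that end.

```bash
python3 - <<'E'
from h import *
from bench import r
s=r.read_state();T=np.array(s['ee_pos']);print(T.round(4),s['time'])
c=r.camera('side');H=cv2.cvtColor(up(c),cv2.COLOR_RGB2HSV)
m=cv2.inRange(H,(8,90,90),(30,255,255))
k=[k for k in cv2.findContours(m,0,1)[0] if cv2.contourArea(k)>800]
for q in k:
    q=cv2.approxPolyDP((q),6,True).reshape(-1,2)/4-.4
    if 230<q[:,0].mean()<300 and 240<q[:,1].mean(): print(q.round(1).tolist())
a=np.radians(-5.5);u=np.array([np.cos(a),np.sin(a),0]);v=np.array([-u[1],u[0],0])
for d in(-4,0,4):
    C=T+u*d/1e3; C[2]=T[2]-.014
    P=[C-u*.038+v*.016*j+np.array([0,0,.032*i]) for j in(1,-1) for i in(0,1)]
    print(d,project(c,P).round(1).tolist())
E
```

```text
[0.4521 0.311  0.0864] 5.4
[[253.8, 264.4], [257.1, 269.8], [253.1, 276.1], [254.4, 280.6], [252.4, 287.1], [266.8, 292.8], [272.6, 282.4], [273.8, 271.8], [263.6, 267.6], [260.1, 273.6], [256.8, 271.4], [258.8, 267.4]]
-4 [[267.7, 294.7], [268.2, 283.4], [274.9, 283.3], [275.5, 272.1]]
0 [[265.8, 294.0], [266.3, 282.7], [273.1, 282.6], [273.7, 271.3]]
4 [[264.0, 293.2], [264.4, 281.9], [271.2, 281.8], [271.8, 270.6]]
```

```bash
python3 -m crank '[[[1.5,-1.2,0,0,-0.6],[1.5,-1.2,30,0,-0.6],[1.5,-1.2,50,0,-0.6],[1.5,-1.2,56,0,-0.6],[1.5,-1.2,60,0,-0.6],[1.5,-1.2,63,0,-0.6],[1.5,-1.2,64,0,-0.6],[1.5,-1.2,64,0,-0.6],[1.5,-1.2,64,0,-0.6],[1.5,-1.2,64,0,-0.6]]]'; python3 go.py 454.3 312.4 22 -5.5
```

```text
time: 6.45
ee_pos: [0.4533, 0.3131, 0.0229]
eef_rot: [0.999, -0.048, 0.0, -0.0]
ft_force: [0.8, 0.2, -0.9]
width: 0.0318
grip_force: 30.0
t 6.5 tcp [453.3 313.1  22.9] yaw -5.4 w 31.8 grip 30.0 F [ 0.8  0.2 -0.9] | rows [1.1 0.6 0.9] turn 0.1 j7 -2.54
```

```bash
python3 -m crank '[[[0,0,0,0,0.12],[0,0,0,0,0.12],[0,0,0,0,0.12],[0,0,0,0,0.12],[0,0,-30,0,0.12],[0,0,-80,0,0.12],[0,0,-100,0,0.12],[150,150,-100,-16,0.25],[150,150,-100,-16,0.25],[150,150,-100,-16,0.25],[150,150,-100,-16,0.25],[150,150,-100,-16,0.25],[150,150,-100,-16,0.25],[150,150,-100,-16,0.25]]]'
cat > look.py <<'E'
from h import *
from bench import r
c,s=r.camera('top'),r.camera('side')
for n,c in(('top',c),('side',s)):
    H=cv2.cvtColor(up(c),cv2.COLOR_RGB2HSV);m=cv2.inRange(H,(12,90,150 if n=='top' else 180),(30,255,255))
    print(n,'bars z32',[b for b in wrects(c,m,.032,amin=300) if b[2]<82 and b[1]<.4e3],'| z39',[b for b in wrects(c,m,.039,amin=1000,box=(.4,.5,.08,.36))])
    cv2.imwrite(f'/tmp/{n}1.png',c['image'][:,:,::-1])
E
python3 look.py; python3 go.py 673 109.6 100 11
```

```text
time: 7.85
ee_pos: [0.5876, 0.1504, 0.1223]
eef_rot: [0.996, 0.092, -0.0, -0.0]
ft_force: [-0.4, 0.8, 0.6]
width: 0.0542
grip_force: 0.0
top bars z32 [(455.8, 312.2, 75.7, 31.4, -5.1), (524.6, -380.6, 61.4, 55.4, 16.7), (579.7, -94.7, 39.7, 29.6, 9.0)] | z39 [(455.5, 309.9, 75.1, 31.1, -5.1)]
side bars z32 [(453.0, 307.9, 77.4, 34.3, -5.2), (673.1, 110.5, 46.6, 27.4, 11.0), (540.5, -353.7, 43.5, 12.7, -73.8), (576.9, -91.8, 39.6, 34.2, 8.6)] | z39 [(450.8, 313.3, 76.5, 33.9, -5.2)]
t 8.0 tcp [587.2 151.4 122.6] yaw 10.7 w 54.4 grip 0.0 F [ 0.1 -0.2  0.5] | rows [76.6 57.  22.6] turn -0.3 j7 -1.85
```

```bash
python3 -m crank '[[[76,57,22,0,0.25],[76,57,22,0,0.25],[76,57,22,0,0.25],[76,57,60,0,0.25],[76,57,95,0,0.25],[76,57,108,0,0.25],[76,57,108,0,0.25],[76,57,108,0,0.25],[76,57,108,0,0.25],[76,57,108,0,0.25]]]'; python3 go.py 673 109.6 14 11
```

```text
time: 8.95
ee_pos: [0.6743, 0.1076, 0.0165]
eef_rot: [0.996, 0.092, 0.001, -0.0]
ft_force: [-0.5, 0.4, -0.2]
width: 0.0543
grip_force: 0.0
t 8.9 tcp [674.3 107.6  16.5] yaw 10.6 w 54.3 grip 0.0 F [-0.5  0.4 -0.2] | rows [-1.  -2.2  2.5] turn -0.4 j7 -1.79
```

```bash
python3 -m crank '[[[-1,-1.5,2,-0.4,0.25],[-1,-1.5,2,-0.4,0.25],[-1,-1.5,2,0,-0.6],[-1,-1.5,2,0,-0.6],[-1,-1.5,2,0,-0.6],[-1,-1.5,2,0,-0.6],[-1,-1.5,2,0,-0.6],[-1,-1.5,2,0,-0.6],[-1,-1.5,-40,0,-0.6],[-1,-1.5,-75,0,-0.6],[-1,-1.5,-75,0,-0.6],[-1,-1.5,-75,0,-0.6]]]' 30; python3 go.py 442 188.9 90 -5.5
```

```text
time: 10.15
ee_pos: [0.6725, 0.1086, 0.0903]
eef_rot: [0.996, 0.092, 0.001, 0.0]
ft_force: [-0.0, 0.4, -0.6]
width: 0.0317
grip_force: 29.9
t 10.2 tcp [672.5 108.6  90.3] yaw 10.5 w 31.7 grip 29.9 F [-0.   0.4 -0.6] | rows [-2.119e+02 -1.211e+02 -1.000e-01] turn 16.0 j7 -1.77
```

```bash
python3 -m crank '[[[-212,-121,0,16,-0.6],[-212,-121,0,16,-0.6],[-212,-121,0,16,-0.6],[-212,-121,0,16,-0.6],[-212,-121,0,16,-0.6],[-212,-121,0,16,-0.6],[-212,-121,0,16,-0.6],[-212,-121,0,16,-0.6],[-212,-121,0,16,-0.6],[-212,-121,0,16,-0.6]]]'; python3 go.py 442 188.9 22 -5.5
```

```text
time: 11.15
ee_pos: [0.4421, 0.1883, 0.0892]
eef_rot: [0.999, -0.048, -0.0, -0.0]
ft_force: [-0.0, 0.2, -1.7]
width: 0.0317
grip_force: 29.9
t 11.2 tcp [442.1 188.3  89.2] yaw -5.5 w 31.7 grip 29.9 F [-0.   0.2 -1.7] | rows [-0.1 -0.6 67.2] turn -0.0 j7 -2.24
```

```bash
python3 -m crank '[[[0,-0.6,30,0,-0.6],[0,-0.6,50,0,-0.6],[0,-0.6,58,0,-0.6],[0,-0.6,63,0,-0.6],[0,-0.6,66,0,-0.6],[0,-0.6,66,0,-0.6],[0,-0.6,66,0,-0.6],[0,-0.6,66,0,-0.6]]]'; python3 go.py 442 188.9 22 -5.5
```

```text
time: 11.95
ee_pos: [0.442, 0.1895, 0.0241]
eef_rot: [0.999, -0.048, 0.001, -0.0]
ft_force: [0.0, 0.1, -0.6]
width: 0.0316
grip_force: 29.9
t 11.9 tcp [442.  189.5  24.1] yaw -5.4 w 31.6 grip 29.9 F [ 0.   0.1 -0.6] | rows [0.1 0.6 2.1] turn 0.1 j7 -2.3
```

```bash
python3 -m crank '[[[0,0,1.5,0,-0.6],[0,0,1.5,0,-0.6],[0,0,1.5,0,0.12],[0,0,1.5,0,0.12],[0,0,1.5,0,0.12],[0,0,1.5,0,0.12],[0,0,-30,0,0.12],[0,0,-80,0,0.12],[0,0,-100,0,0.12],[150,150,-100,-14,0.25],[150,150,-100,-14,0.25],[150,150,-100,-14,0.25],[150,150,-100,-14,0.25],[150,150,-100,-14,0.25],[150,150,-100,-14,0.25],[150,150,-100,-14,0.25]]]'; python3 look.py; python3 go.py 578.3 -93.2 120 8.8
```

```text
time: 13.55
ee_pos: [0.5761, 0.0268, 0.1233]
eef_rot: [0.997, 0.075, -0.0, -0.0]
ft_force: [-0.5, 0.3, 0.3]
width: 0.0545
grip_force: 0.0
top bars z32 [(456.0, 312.4, 75.4, 31.0, -5.0), (524.6, -380.7, 61.4, 55.2, 16.8), (446.4, 187.0, 50.2, 29.7, -4.8), (579.8, -94.8, 39.5, 29.3, 8.5)] | z39 [(455.7, 310.0, 74.9, 30.8, -5.0), (446.2, 185.5, 49.9, 29.5, -4.8)]
side bars z32 [(453.0, 307.9, 77.4, 34.3, -5.2), (444.4, 184.2, 53.8, 32.3, -4.1), (540.5, -353.8, 43.4, 12.7, -73.8), (576.9, -91.8, 39.6, 34.2, 8.6)] | z39 [(450.8, 313.3, 76.5, 33.9, -5.2), (442.3, 191.0, 53.2, 32.0, -4.1)]
t 13.7 tcp [575.9  27.7 123.6] yaw 8.7 w 54.4 grip 0.0 F [ 0.2  0.  -0.1] | rows [-15.9 119.8   3.5] turn -0.1 j7 -1.64
```

```bash
python3 -m crank '[[[-16,120,3,0,0.25],[-16,120,3,0,0.25],[-16,120,3,0,0.25],[-16,120,50,0,0.25],[-16,120,90,0,0.25],[-16,120,108,0,0.25],[-16,120,109,0,0.25],[-16,120,109,0,0.25],[-16,120,109,0,0.25],[-16,120,109,0,0.25]]]'; python3 go.py 578.3 -93.2 14 8.8
```

```text
time: 14.65
ee_pos: [0.5797, -0.0952, 0.0162]
eef_rot: [0.997, 0.075, 0.001, 0.0]
ft_force: [-0.5, -0.4, -0.0]
width: 0.0546
grip_force: 0.0
t 14.7 tcp [579.7 -95.2  16.2] yaw 8.6 w 54.6 grip 0.0 F [-0.5 -0.4 -0. ] | rows [-1.1 -2.1  2.2] turn -0.2 j7 -1.45
```

```bash
python3 -m crank '[[[-1,-1.5,2,0,0.25],[-1,-1.5,2,0,0.25],[-1,-1.5,2,0,0.25],[-1,-1.5,2,0,-0.6],[-1,-1.5,2,0,-0.6],[-1,-1.5,2,0,-0.6],[-1,-1.5,2,0,-0.6],[-1,-1.5,2,0,-0.6],[-1,-1.5,2,0,-0.6],[-1,-1.5,-40,0,-0.6],[-1,-1.5,-75,0,-0.6],[-1,-1.5,-75,0,-0.6],[-1,-1.5,-75,0,-0.6]]]' 30; python3 go.py 436 127.1 90 -5.5
```

```text
time: 15.95
ee_pos: [0.5779, -0.0941, 0.0902]
eef_rot: [0.997, 0.075, 0.001, 0.0]
ft_force: [-0.1, 0.2, -1.4]
width: 0.0318
grip_force: 30.0
t 15.9 tcp [577.9 -94.1  90.2] yaw 8.5 w 31.8 grip 30.0 F [-0.1  0.2 -1.4] | rows [-1.074e+02 -2.398e+02 -1.000e-01] turn 14.0 j7 -1.43
```

```bash
python3 -m crank '[[[-108,-240,0,14,-0.6],[-108,-240,0,14,-0.6],[-108,-240,0,14,-0.6],[-108,-240,0,14,-0.6],[-108,-240,0,14,-0.6],[-108,-240,0,14,-0.6],[-108,-240,0,14,-0.6],[-108,-240,0,14,-0.6],[-108,-240,0,14,-0.6],[-108,-240,0,14,-0.6],[-108,-240,0,14,-0.6]]]'; python3 go.py 435.3 127.1 22 -5.5
```

```text
time: 17.05
ee_pos: [0.4353, 0.1265, 0.0893]
eef_rot: [0.999, -0.048, -0.0, 0.0]
ft_force: [0.9, -0.3, -0.9]
width: 0.0316
grip_force: 30.0
t 17.1 tcp [435.3 126.5  89.3] yaw -5.5 w 31.6 grip 30.0 F [ 0.9 -0.3 -0.9] | rows [-0.  -0.6 67.3] turn -0.0 j7 -2.1
```

```bash
python3 -m crank '[[[0,-0.6,30,0,-0.6],[0,-0.6,50,0,-0.6],[0,-0.6,58,0,-0.6],[0,-0.6,63,0,-0.6],[0,-0.6,67,0,-0.6],[0,-0.6,67,0,-0.6],[0,-0.6,67,0,-0.6],[0,-0.6,67,0,-0.6]]]'; python3 go.py 435.3 127.1 22 -5.5
```

```text
time: 17.85
ee_pos: [0.4354, 0.128, 0.0231]
eef_rot: [0.999, -0.048, 0.001, -0.0]
ft_force: [-0.3, 0.3, -0.8]
width: 0.0315
grip_force: 30.0
t 17.9 tcp [435.4 128.   23.1] yaw -5.4 w 31.5 grip 30.0 F [-0.3  0.3 -0.8] | rows [-0.1  0.9  1.1] turn 0.1 j7 -2.15
```

```bash
python3 -m crank '[[[0,0,1,0,-0.6],[0,0,1,0,0.12],[0,0,1,0,0.12],[0,0,1,0,0.12],[0,0,1,0,0.12],[0,0,-30,0,0.12],[0,0,-80,0,0.12],[0,0,-150,0,0.12],[50,250,-150,0,0],[50,250,-150,0,0],[50,250,-150,0,0],[50,250,-150,0,0],[50,250,-150,0,0],[50,250,-150,0,0],[50,250,-150,0,0],[50,250,-150,0,0]]]'; python3 look.py
python3 - <<'E'
import cv2,numpy as np
z=lambda i,x,y,w,h,W,H:cv2.resize(i[y:y+h,x:x+w],(W,H),interpolation=cv2.INTER_CUBIC)
t=cv2.imread('/tmp/top1.png');s=cv2.imread('/tmp/side1.png')
cv2.imwrite('pics/z4.png',np.hstack([z(t,233,160,40,80,300,600),np.vstack([z(s,215,175,80,50,480,300),z(t,120,205,110,69,480,300)])]))
E
```

```text
time: 19.45
ee_pos: [0.461, -0.1244, 0.1723]
eef_rot: [0.999, -0.047, -0.0, -0.0]
ft_force: [-0.2, 0.3, 0.3]
width: 0.0437
grip_force: 0.0
top bars z32 [(456.0, 312.2, 75.2, 31.4, -4.8), (524.7, -380.5, 61.6, 55.6, 16.7), (446.5, 188.4, 49.3, 29.3, -9.8), (444.3, 124.8, 29.8, 29.3, 85.4)] | z39 [(455.7, 309.9, 74.7, 31.2, -4.8)]
side bars z32 [(453.0, 307.9, 77.4, 34.5, -5.0), (444.3, 184.1, 53.8, 32.4, -4.0), (437.0, 121.8, 40.4, 33.3, -4.6)] | z39 [(450.8, 313.3, 76.5, 34.1, -5.0), (442.2, 190.9, 53.2, 32.0, -4.0), (435.0, 129.2, 40.0, 32.9, -4.6)]
```

View pics/z4.png

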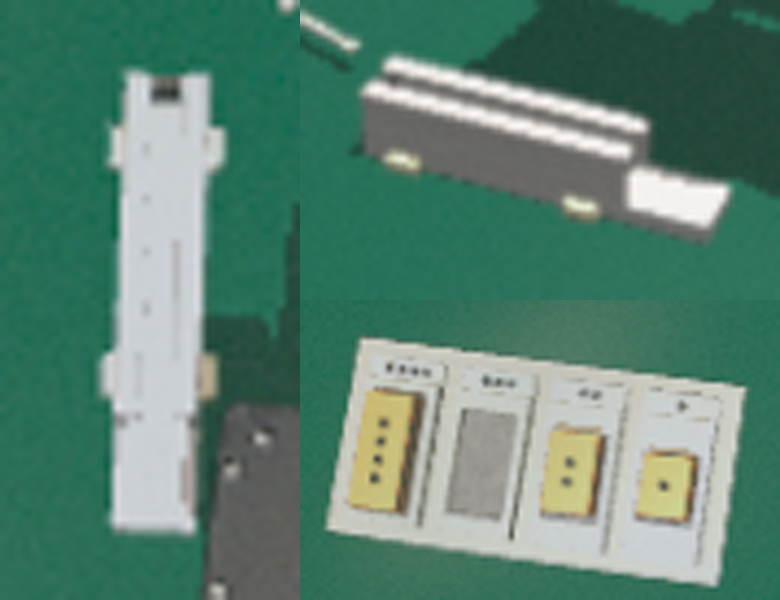

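The picture shows bars 4, 2 and 1 lying flat in slots 4, 2 and 1. The tube's top face runs (127..210,72) to (115..198,415), with its tongue down to y=528 and the mouth end toward the robot. Next I'll get the tube axis from both views.

```bash
python3 - <<'E'
from h import *
from bench import r
t,s=r.camera('top'),r.camera('side')
T=lambda p:(np.array(p)+.5)/7.5-.5+[233,160]
S=lambda p:(np.array(p)+.5-[300,0])/6-.5+[215,175]
print('top z36',(plane(t,T([(127,72),(210,72),(115,415),(198,415)]),.036)*1e3).round(1).tolist())
print('top tongue',(plane(t,T([(112,528),(197,528)]),.01)*1e3).round(1).tolist())
print('side tongue z10: far end, near end',(plane(s,S([(730,185),(710,230)]),.01)*1e3).round(1).tolist())
print('side z36 mouth near/far, far near/far',(plane(s,S([(634,152),(648,122),(362,90),(390,57)]),.036)*1e3).round(1).tolist())
print('tri tongue',(tri(t,T([(197,528),(112,528)]),s,S([(730,185),(710,230)]))*1e3).round(1).tolist())
# rail/tongue: line fits of tongue edges by R channel in top view
E
python3 go.py 626 273.5 120 -7;
```

```text
top z36 [[664.8, 4.2, 36.0], [665.6, -27.5, 36.0], [532.7, 4.7, 36.0], [533.5, -26.4, 36.0]]
top tongue [[492.6, 5.4, 10.0], [493.4, -27.0, 10.0]]
side tongue z10: far end, near end [[490.1, -26.4, 10.0], [487.9, 8.4, 10.0]]
side z36 mouth near/far, far near/far [[528.3, -0.1, 36.0], [530.4, -24.1, 36.0], [661.8, 4.0, 36.0], [661.4, -25.6, 36.0]]
tri tongue [[492.0, -27.3, 9.1, 3.1], [490.9, 5.0, 7.0, 3.8]]
t 19.6 tcp [ 461.1 -124.4  172.5] yaw -5.3 w 43.6 grip 0.0 F [ 0.1 -0.4  0.8] | rows [ 127.3 -411.5   52.5] turn 1.7 j7 -1.5
```

```bash
python3 -m crank '[[[122,-412,52,2,0],[122,-412,52,2,0],[122,-412,52,2,0],[122,-412,52,2,0],[122,-412,52,2,0],[122,-412,52,2,0],[122,-412,52,2,0],[122,-412,52,2,0],[122,-412,52,2,0],[122,-412,52,2,0],[122,-412,52,2,0],[122,-412,52,2,0],[122,-412,90,2,0],[122,-412,120,2,0],[122,-412,120,2,0],[122,-412,120,2,0]]]'; python3 go.py 619.5 274.1 3 -7
```

```text
time: 21.25
ee_pos: [0.6219, 0.2719, 0.0535]
eef_rot: [0.998, -0.066, 0.0, 0.0]
ft_force: [0.3, 0.3, 0.7]
width: 0.0436
grip_force: 0.0
t 21.2 tcp [621.9 271.9  53.5] yaw -7.5 w 43.6 grip 0.0 F [0.3 0.3 0.7] | rows [-2.7 -1.9 50.5] turn -0.5 j7 -2.33
```

```bash
python3 -m crank '[[[-2.7,-1.5,30,-0.5,0],[-2.7,-1.5,45,-0.5,0],[-2.7,-1.5,50,-0.5,0],[-2.7,-1.5,50,-0.5,0],[-2.7,-1.5,50,-0.5,0],[-2.7,-1.5,50,-0.5,0]]]' 30; python3 go.py 619.5 274.1 3 -7
```

```text
time: 21.85
ee_pos: [0.6199, 0.275, 0.0038]
eef_rot: [0.998, -0.061, 0.001, -0.0]
ft_force: [0.5, -0.1, -0.3]
width: 0.0434
grip_force: 0.0
t 21.9 tcp [619.9 275.    3.8] yaw -7.0 w 43.4 grip 0.0 F [ 0.5 -0.1 -0.3] | rows [-0.3  0.9  0.8] turn 0.0 j7 -2.35
```

```bash
python3 -m crank '[[[0,1,0.5,0,-0.9],[0,1,0.5,0,-0.9],[0,1,0.5,0,-0.9],[0,1,0.5,0,-0.9],[0,1,0.5,0,-0.9],[0,1,0.5,0,-0.9],[0,1,0.5,0,-0.9],[0,1,-40,0,-0.9],[0,1,-80,0,-0.9],[0,1,-80,0,-0.9],[0,1,-80,0,-0.9]]]' 40; python3 go.py 490 -11 85 -0.2
```

```text
time: 22.95
ee_pos: [0.6195, 0.2738, 0.0835]
eef_rot: [0.998, -0.061, 0.001, -0.0]
ft_force: [-0.9, -0.5, -1.1]
width: 0.0152
grip_force: 40.0
t 22.9 tcp [619.5 273.8  83.5] yaw -7.0 w 15.2 grip 40.0 F [-0.9 -0.5 -1.1] | rows [-94.1 298.4  -1.9] turn -6.8 j7 -2.32
```

```bash
python3 -m crank '[[[-94,298,0,-7,-0.9],[-94,298,0,-7,-0.9],[-94,298,0,-7,-0.9],[-94,298,0,-7,-0.9],[-94,298,0,-7,-0.9],[-94,298,0,-7,-0.9],[-94,298,0,-7,-0.9],[-94,298,0,-7,-0.9],[-94,298,0,-7,-0.9],[-94,298,0,-7,-0.9],[-94,298,40,-7,-0.9],[-94,298,40,-7,-0.9],[-94,298,40,-7,-0.9],[-94,298,40,-7,-0.9]]]'; python3 go.py 494 -11 14.5 -0.2
python3 - <<'E'
from h import *
from bench import r
import cv2
z=lambda n,x,y,w,h:cv2.resize(r.camera(n)['image'][y:y+h,x:x+w,::-1],(400,400),interpolation=cv2.INTER_CUBIC)
cv2.imwrite('pics/z5.png',np.hstack([z('top',220,170,80,80),z('side',220,155,90,90)]))
E
```

```text
time: 24.35
ee_pos: [0.4906, -0.0101, 0.0437]
eef_rot: [1.0, 0.001, 0.001, -0.0]
ft_force: [0.3, 0.4, -0.5]
width: 0.0154
grip_force: 40.0
t 24.4 tcp [490.6 -10.1  43.7] yaw 0.1 w 15.4 grip 40.0 F [ 0.3  0.4 -0.5] | rows [ 3.4  0.9 29.3] turn 0.3 j7 -1.73
```

View pics/z5.png

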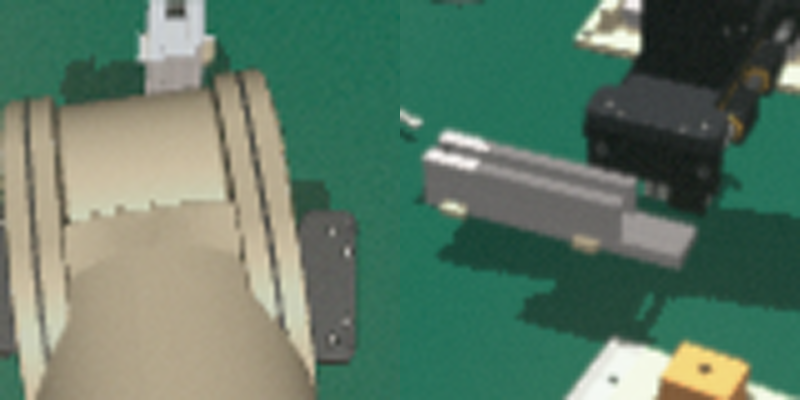

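The side view shows the pin, held just above the tongue, with its front end at (655,188) near the mouth. I'll lower it and insert.

```bash
python3 -m crank '[[[4,0.5,15,0,-0.9],[4,0.5,25,0,-0.9],[4,0.5,28,0,-0.9],[4,0.5,28.5,0,-0.9],[4,0.5,28.5,0,-0.9],[4,0.5,28.5,0,-0.9],[4,0.5,28.5,0,-0.9]]]'; python3 go.py 519 -11 14.5 -0.2
```

```text
time: 25.15
ee_pos: [0.4939, -0.0113, 0.0144]
eef_rot: [1.0, 0.0, 0.0, 0.0]
ft_force: [-0.3, -0.0, -1.2]
width: 0.0157
grip_force: 40.0
t 25.1 tcp [493.9 -11.3  14.4] yaw 0.0 w 15.7 grip 40.0 F [-0.3 -0.  -1.2] | rows [25.1 -0.3 -0. ] turn 0.2 j7 -1.75
```

```bash
python3 -m crank '[[[5,0,0,0,-0.9],[9,0,0,0,-0.9],[12,0,0,0,-0.9],[15,0,0,0,-0.9],[18,0,0,0,-0.9],[21,0,0,0,-0.9],[23,0,0,0,-0.9],[23,0,0,0,-0.9],[23,0,0,0,-0.9]]]'; python3 go.py 519 -11 14.5 -0.2
```

```text
time: 26.05
ee_pos: [0.5166, -0.0112, 0.014]
eef_rot: [1.0, 0.0, -0.0, 0.0]
ft_force: [0.1, -0.3, -0.4]
width: 0.0157
grip_force: 40.0
t 26.1 tcp [516.6 -11.2  14. ] yaw 0.1 w 15.7 grip 40.0 F [ 0.1 -0.3 -0.4] | rows [ 2.4 -0.2 -0.5] turn 0.3 j7 -1.75
```

```bash
python3 -m crank '[[[0,0,0,0,-0.4],[0,0,0,0,-0.4],[0,0,0,0,-0.4],[0,0,-30,0,-0.4],[0,0,-35,0,-0.4],[-38,0,-35,0,-1],[-38,0,-35,0,-1],[-38,0,-35,0,-1],[-38,0,-15,0,-1],[-38,0,0.5,0,-1],[-38,0,0.5,0,-1],[-38,0,0.5,0,-1],[-38,0,0.5,0,-1],[-34,0,0.5,0,-1],[-30,0,0.5,0,-1]]]'; python3 go.py 521.5 -11 14.5 -0.2
```

```text
time: 27.55
ee_pos: [0.4875, -0.0113, 0.0142]
eef_rot: [1.0, 0.0, 0.001, 0.0]
ft_force: [0.0, -0.7, -0.3]
width: 0.0006
grip_force: 0.0
t 27.6 tcp [487.5 -11.3  14.2] yaw 0.0 w 0.6 grip 0.0 F [ 0.  -0.7 -0.3] | rows [34.  -0.3 -0.3] turn 0.2 j7 -1.75
```

```bash
python3 -m crank '[[[5,0,0,0,-1],[9,0,0,0,-1],[13,0,0,0,-1],[17,0,0,0,-1],[21,0,0,0,-1],[25,0,0,0,-1],[28,0,0,0,-1],[29,0,0,0,-1],[29,0,0,0,-1]]]'; python3 go.py 521.5 -11 14.5 -0.2;  python3 - <<'E'
from h import *
from bench import r
z=lambda n,x,y,w,h:cv2.resize(r.camera(n)['image'][y:y+h,x:x+w,::-1],(400,400),interpolation=cv2.INTER_CUBIC)
cv2.imwrite('pics/z6.png',np.hstack([z('side',220,175,70,70)]))
E
```

```text
time: 28.45
ee_pos: [0.5158, -0.0112, 0.0135]
eef_rot: [1.0, 0.0, 0.0, 0.0]
ft_force: [-0.3, -0.5, -0.1]
width: 0.0005
grip_force: 0.0
t 28.4 tcp [515.8 -11.2  13.5] yaw 0.1 w 0.5 grip 0.0 F [-0.3 -0.5 -0.1] | rows [ 5.7 -0.2 -1. ] turn 0.3 j7 -1.76
```

View pics/z6.png

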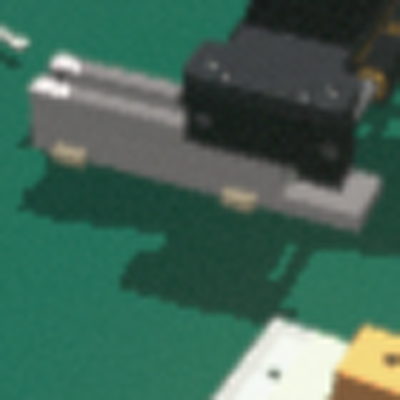

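The picture shows the fingers (315,175) right before the mouth, pushing the pin. I'll keep going until contact.

```bash
python3 -m crank '[[[2,0,0,0,-1],[4,0,0,0,-1],[6,0,0,0,-1],[6,0,0,0,-1]]]';python3 -m crank '[[[1.5,0,0,0,-1],[3,0,0,0,-1],[3,0,0,0,-1],[3,0,0,0,-1]]]'
```

```text
time: 28.9
ee_pos: [0.521, -0.0113, 0.0133]
eef_rot: [1.0, 0.0, -0.001, 0.0]
ft_force: [-5.1, -0.9, 3.0]
width: 0.0004
grip_force: 2.2
time: 29.3
ee_pos: [0.5213, -0.0113, 0.0128]
eef_rot: [1.0, 0.0, -0.004, 0.0]
ft_force: [-16.0, 0.5, 11.6]
width: 0.0006
grip_force: 8.0
```

```bash
python3 -m crank '[[[-30,0,0,0,-1],[-30,0,-60,0,-0.5],[-30,0,-120,0,0],[20,-250,-120,-2,0],[20,-250,-120,-2,0],[20,-250,-120,-2,0],[20,-250,-120,-2,0],[20,-250,-120,-2,0],[20,-250,-120,-2,0],[20,-250,-120,-2,0]]]'; python3 - <<'E'
from h import *
from bench import r
for n in('top','side'):
    c=r.camera(n);H=cv2.cvtColor(up(c),cv2.COLOR_RGB2HSV)
    print(n,wrects(c,cv2.inRange(H,(0,0,110),(180,75,255)),.016,box=(.52,.7,.24,.4)))
E
python3 go.py 586.4 324.7 60 2.6
```

```text
time: 30.3
ee_pos: [0.5442, 0.2409, 0.1334]
eef_rot: [1.0, 0.02, 0.0, -0.0]
ft_force: [0.1, -1.5, 0.2]
width: 0.0435
grip_force: 0.0
top []
side [(588.9, 326.4, 32.1, 17.2, 3.8)]
t 30.4 tcp [544.7 237.4 133.2] yaw 2.0 w 43.4 grip 0.0 F [ 0.1 -0.3 -0.4] | rows [ 44.7 -85.8  73.1] turn -0.6 j7 -2.16
```

```bash
python3 -m crank '[[[45,-86,40,-0.6,0],[45,-86,73,-0.6,0],[45,-86,73,-0.6,0],[45,-86,100,-0.6,0],[45,-86,120,-0.6,0],[45,-86,129,-0.6,0],[45,-86,129,-0.6,0],[45,-86,129,-0.6,0],[45,-86,129,-0.6,0]]]' 40; python3 go.py 586.4 324.7 3 2.6
```

```text
time: 31.3
ee_pos: [0.5873, 0.3264, 0.0061]
eef_rot: [1.0, 0.023, 0.001, -0.0]
ft_force: [0.1, 0.6, -0.1]
width: 0.0434
grip_force: 0.0
t 31.3 tcp [587.3 326.4   6.1] yaw 2.6 w 43.4 grip 0.0 F [ 0.1  0.6 -0.1] | rows [-1.   1.7  3.1] turn 0.0 j7 -2.31
```

```bash
python3 -m crank '[[[-1,1.5,2.5,0,0],[-1,1.5,2.5,0,0],[-1,1.5,2.5,0,-0.9],[-1,1.5,2.5,0,-0.9],[-1,1.5,2.5,0,-0.9],[-1,1.5,2.5,0,-0.9],[-1,1.5,2.5,0,-0.9],[-1,1.5,2.5,0,-0.9],[-1,1.5,-40,0,-0.9],[-1,1.5,-80,0,-0.9],[-1,1.5,-80,0,-0.9],[-1,1.5,-80,0,-0.9]]]' 40; python3 go.py 490 -11 45 0
```

```text
time: 32.5
ee_pos: [0.5859, 0.3251, 0.0855]
eef_rot: [1.0, 0.023, 0.001, -0.0]
ft_force: [-0.1, -0.8, -0.7]
width: 0.0156
grip_force: 40.0
t 32.5 tcp [585.9 325.1  85.5] yaw 2.6 w 15.6 grip 40.0 F [-0.1 -0.8 -0.7] | rows [-111.4  331.3   40.1] turn 2.6 j7 -2.28
```

```bash
python3 -m crank '[[[-111,331,0,2.6,-0.9],[-111,331,0,2.6,-0.9],[-111,331,0,2.6,-0.9],[-111,331,0,2.6,-0.9],[-111,331,0,2.6,-0.9],[-111,331,0,2.6,-0.9],[-111,331,0,2.6,-0.9],[-111,331,0,2.6,-0.9],[-111,331,0,2.6,-0.9],[-111,331,40,2.6,-0.9],[-111,331,40,2.6,-0.9],[-111,331,40,2.6,-0.9],[-111,331,40,2.6,-0.9]]]'; python3 go.py 494 -11.2 14.5 0
```

```text
time: 33.8
ee_pos: [0.4906, -0.01, 0.0456]
eef_rot: [1.0, 0.001, 0.0, -0.0]
ft_force: [-0.4, 0.2, -0.4]
width: 0.0157
grip_force: 40.0
t 33.8 tcp [490.6 -10.   45.6] yaw 0.1 w 15.7 grip 40.0 F [-0.4  0.2 -0.4] | rows [ 3.4  1.2 31.1] turn 0.1 j7 -1.74
```

```bash
python3 -m crank '[[[3,0.8,15,0,-0.9],[3,0.8,25,0,-0.9],[3,0.8,30,0,-0.9],[3,0.8,31,0,-0.9],[3,0.8,31,0,-0.9],[3,0.8,31,0,-0.9],[3,0.8,31,0,-0.9],[8,0.8,31,0,-0.9],[12,0.8,31,0,-0.9],[15,0.8,31,0,-0.9],[18,0.8,31,0,-0.9],[21,0.8,31,0,-0.9],[24,0.8,31,0,-0.9],[26,0.8,31,0,-0.9],[26,0.8,31,0,-0.9]]]'; python3 go.py 494 -11.2 14.5 0
```

```text
time: 35.3
ee_pos: [0.5161, -0.0117, 0.0135]
eef_rot: [1.0, 0.0, 0.0, -0.0]
ft_force: [0.5, -0.4, -0.4]
width: 0.0159
grip_force: 40.0
t 35.3 tcp [516.1 -11.7  13.5] yaw 0.1 w 15.9 grip 40.0 F [ 0.5 -0.4 -0.4] | rows [-22.1  -0.5  -1. ] turn 0.1 j7 -1.77
```

Smooth insertion. Now I'll release, go behind the pin and push.

```bash
python3 -m crank '[[[0,0,0,0,-0.4],[0,0,0,0,-0.4],[0,0,0,0,-0.4],[0,0,-30,0,-0.4],[0,0,-35,0,-0.4],[-38,0,-35,0,-1],[-38,0,-35,0,-1],[-38,0,-35,0,-1],[-38,0,-15,0,-1],[-38,0,0,0,-1],[-38,0,0,0,-1],[-38,0,0,0,-1],[-34,0,0,0,-1],[-30,0,0,0,-1]]]'; python3 -m crank '[[[5,0,0,0,-1],[9,0,0,0,-1],[13,0,0,0,-1],[17,0,0,0,-1],[21,0,0,0,-1],[25,0,0,0,-1],[28,0,0,0,-1],[30,0,0,0,-1],[32,0,0,0,-1],[33,0,0,0,-1]]]'
```

```text
time: 36.7
ee_pos: [0.4869, -0.0118, 0.0143]
eef_rot: [1.0, 0.0, 0.001, 0.0]
ft_force: [-0.1, -0.0, -0.1]
width: 0.0007
grip_force: 0.0
time: 37.7
ee_pos: [0.519, -0.0118, 0.0135]
eef_rot: [1.0, 0.0, 0.0, 0.0]
ft_force: [-0.3, -0.4, -0.9]
width: 0.0002
grip_force: 0.3
```

```bash
python3 -m crank '[[[1,0,0,0,-1],[2,0,0,0,-1],[3,0,0,0,-1],[4,0,0,0,-1],[4,0,0,0,-1]]]'
```

```text
time: 38.2
ee_pos: [0.5212, -0.0118, 0.0132]
eef_rot: [1.0, 0.0, -0.002, 0.0]
ft_force: [-8.6, 0.4, 5.0]
width: 0.0
grip_force: 4.7
```

```bash
python3 -m crank '[[[-30,0,0,0,-1],[-30,0,-60,0,-0.5],[-30,0,-130,0,0],[-30,200,-130,-16,0.3],[-30,200,-130,-16,0.3],[-30,200,-130,-16,0.3],[-30,200,-130,-16,0.3],[-30,200,-130,-16,0.3],[-30,200,-130,-16,0.3]]]'; python3 look.py; python3 - <<'E'
import cv2,numpy as np
z=lambda i,x,y,w,h,W,H:cv2.resize(i[y:y+h,x:x+w],(W,H),interpolation=cv2.INTER_CUBIC)
t=cv2.imread('/tmp/top1.png');s=cv2.imread('/tmp/side1.png')
cv2.imwrite('pics/z7.png',np.hstack([z(t,238,165,30,70,240,560),z(s,255,185,40,35,300,262)[:560] if 0 else np.vstack([z(s,220,178,70,42,500,300),z(s,285,115,50,26,500,260)])]))
E
```

```text
time: 39.1
ee_pos: [0.4928, -0.2149, 0.1438]
eef_rot: [0.991, 0.137, 0.0, 0.001]
ft_force: [-0.5, 0.4, -0.4]
width: 0.0533
grip_force: 0.0
top bars z32 [(455.9, 312.3, 75.3, 31.4, -5.5), (449.0, 190.8, 46.9, 21.4, -6.2), (452.2, 132.6, 16.7, 16.0, -55.7)] | z39 [(455.6, 310.0, 74.8, 31.2, -5.5)]
side bars z32 [(453.0, 307.9, 77.4, 34.3, -5.2), (445.1, 184.6, 53.7, 32.8, -4.4), (540.5, -353.7, 43.3, 12.7, -73.8), (437.0, 121.8, 40.4, 33.3, -4.6)] | z39 [(450.8, 313.3, 76.5, 33.9, -5.2), (443.0, 191.3, 53.1, 32.5, -4.4), (435.0, 129.2, 40.0, 32.9, -4.6)]
```

View pics/z7.png

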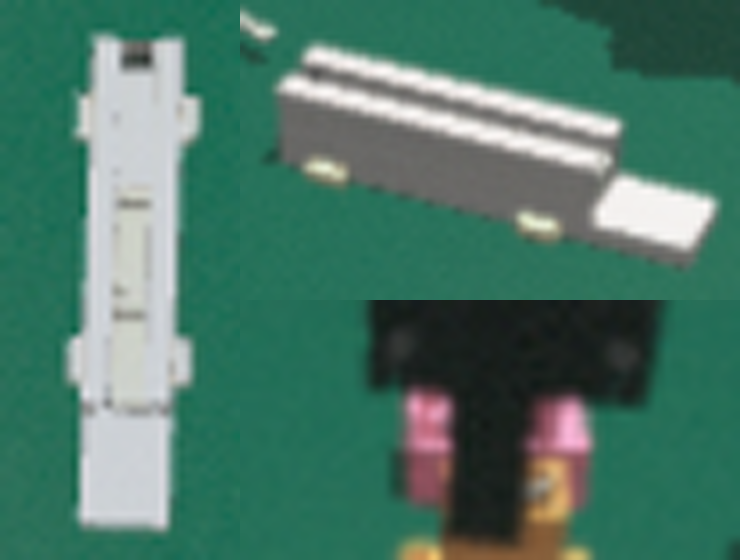

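The picture shows both pins inside the tube, the last one ending flush at the mouth line (y≈407), with nothing on the tongue. Next is the cage pose, from edges in the first pictures.

```bash
python3 - <<'E'
from h import *
from bench import r
t,s=r.camera('top'),r.camera('side')
def rep(n,P):
    d=P[0]-P[1];a=np.degrees(np.arctan2(d[1],d[0]));u=d/np.linalg.norm(d);nrm=np.array([u[1],-u[0]])
    c=(P[0]+P[1])/2+nrm*23; print(n,'len',np.linalg.norm(d).round(1),'ang',a.round(1),'centre',c.round(1))
rep('top',plane(t,[(370,213),(376.5,235.5)],0)[:,:2]*1e3)
rep('side',plane(s,[(300.3,151.8),(320,153)],0)[:,:2]*1e3)
rep('sidetop z24 edge',plane(s,[(290+44/4,110+138/4),(290+122/4,110+140/4)],.024)[:,:2]*1e3)
# rail base rectangle by line fits
for n,c in(('top',t),('side',s)):
    g=cv2.imread(f'/tmp/{n}0.png')
    c=dict(c,image=g[:,:,::-1].copy());H=cv2.cvtColor(up(c),cv2.COLOR_RGB2HSV)
    m=cv2.inRange(H,(0,0,110),(180,75,255)) 
    for k in cv2.findContours(m,0,1)[0]:
        P=plane(c,(k.reshape(-1,2)+.5)/4-.5,.008)[:,:2]*1e3
        if cv2.contourArea(k)>5000 and abs(P[:,1].mean()+244)<20 and abs(P[:,0].mean()-540)<25:
            for lo in(True,False):
                y0=np.where(lo,P[:,1]<P[:,1].mean()-15,P[:,1]>P[:,1].mean()+15)&(P[:,0]>450)&(P[:,0]<630)
                f=np.polyfit(P[y0,0],P[y0,1],1); print(n,'edge y@540',np.polyval(f,540).round(1),'ang',np.degrees(np.arctan(f[0])).round(2))
            print('x range',P[:,0].min().round(1),P[:,0].max().round(1))
z=lambda i,x,y,w,h,W,H:cv2.resize(i[y:y+h,x:x+w],(W,H),interpolation=cv2.INTER_CUBIC)
cv2.imwrite('pics/z8.png',np.hstack([z(cv2.imread('/tmp/top0.png'),312,172,45,90,300,600),z(cv2.imread('/tmp/side0.png'),250,135,90,50,500,278).copy() if 0 else np.vstack([z(cv2.imread('/tmp/side0.png'),255,140,80,48,500,300),z(cv2.imread('/tmp/side0.png'),290,140,45,27,500,300)])]))
E
```

```text
top len 68.0 ang 15.2 centre [ 524.7 -382.9]
side len 67.2 ang 16.1 centre [ 518.8 -375.7]
sidetop z24 edge len 66.5 ang 20.2 centre [ 523.2 -385.4]
top edge y@540 -280.2 ang 0.71
top edge y@540 -207.3 ang 0.17
x range 430.7 647.8
side edge y@540 -291.4 ang -3.72
side edge y@540 -197.4 ang 0.3
x range 425.9 646.2
```

View pics/z8.png

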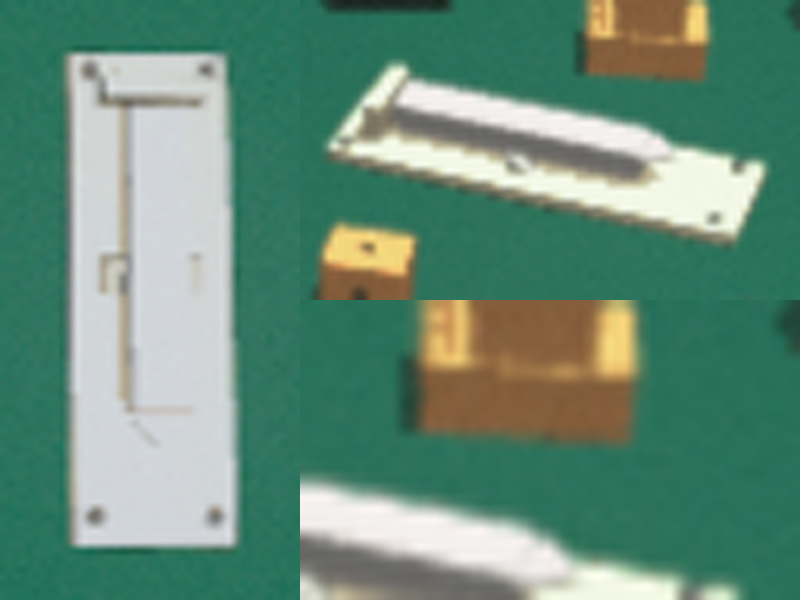

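The rail crop shows the base holes at (91,70), (207,70), (95,516) and (215,516), and the side-view holes at (714,217) and (738,165). The pointed nose is at (155,445) top and (668,150) side.

```bash
python3 - <<'E'
from h import *
from bench import r
t,s=r.camera('top'),r.camera('side')
T=lambda p:(np.array(p)+.5)/6.667-.5+[312,172]
S=lambda p:(np.array(p)+.5-[300,0])/6.25-.5+[255,140]
h=plane(t,T([(91,70),(207,70),(95,516),(215,516)]),.008)[:,:2]*1e3
print(h.round(1)); a=(h[0]+h[1])/2;b=(h[2]+h[3])/2;print('mids',a,b,'ang',np.degrees(np.arctan2(*(a-b)[::-1])))
print('side holes z8',(plane(s,S([(714,217),(738,165)]),.008)*1e3).round(1).tolist(),'base near corners',(plane(s,S([(732,237),(765,165),(330,147),(402,66)]),.008)*1e3).round(1).tolist())
print('top head left edge z28',(plane(t,T([(129,110),(130,400)]),.028)*1e3).round(1).tolist(),'head near end',(plane(t,T([(130,410),(195,410)]),.028)*1e3).round(1).tolist(),'stop',(plane(t,T([(150,101)]),.03)*1e3).round(1).tolist())
print('side tip z24',(plane(s,S([(672,153)]),.024)*1e3).round(1).tolist())
print('hole tri',(tri(t,T([(95,516),(215,516)]),s,S([(714,217),(738,165)]))*1e3).round(1).tolist())
E
python3 go.py 522 -381 110 16.5
```

```text
[[ 638.8 -218.2]
 [ 640.3 -269.8]
 [ 444.  -219.3]
 [ 445.  -271.1]]
mids [ 639.55344896 -244.03363908] [ 444.48725315 -245.18538562] ang 0.33829259036702075
side holes z8 [[441.9, -220.8, 8.0], [442.7, -273.6, 8.0]] base near corners [[429.2, -206.7, 8.0], [429.9, -279.0, 8.0], [641.9, -208.0, 8.0], [637.0, -302.0, 8.0]]
top head left edge z28 [[617.2, -231.0, 28.0], [492.3, -230.6, 28.0]] head near end [[488.1, -230.6, 28.0], [488.7, -258.3, 28.0]] stop [[621.0, -239.8, 30.0]]
side tip z24 [[471.6, -245.7, 24.0]]
hole tri [[442.8, -219.3, 8.8, 2.4], [443.6, -271.0, 9.4, 2.7]]
t 39.4 tcp [ 493.3 -210.2  143.4] yaw 16.2 w 56.2 grip 0.0 F [-0.4  0.1 -0. ] | rows [-20.1 172.1  33.4] turn -0.3 j7 -1.02
```

```bash
python3 -m crank '[[[-20,172,33,0,0.5],[-20,172,33,0,0.5],[-20,172,33,0,0.5],[-20,172,33,0,0.5],[-20,172,33,0,0.5],[-20,172,33,0,0.5],[-20,172,33,0,0.5]]]'; python3 go.py 522 -381 30 16.5; python3 - <<'E'
from h import *
from bench import r
c=r.camera('side'); cv2.imwrite('pics/z9.png',cv2.resize(c['image'][90:165,270:370,::-1],(800,600),interpolation=cv2.INTER_CUBIC))
E
```

```text
time: 40.1
ee_pos: [0.5222, -0.3806, 0.1108]
eef_rot: [0.99, 0.141, 0.0, -0.0]
ft_force: [-0.0, 0.5, 0.1]
width: 0.0654
grip_force: 0.0
t 40.1 tcp [ 522.2 -380.6  110.8] yaw 16.2 w 65.4 grip 0.0 F [-0.   0.5  0.1] | rows [-0.3  0.3 80.8] turn -0.3 j7 -0.8
```

View pics/z9.png

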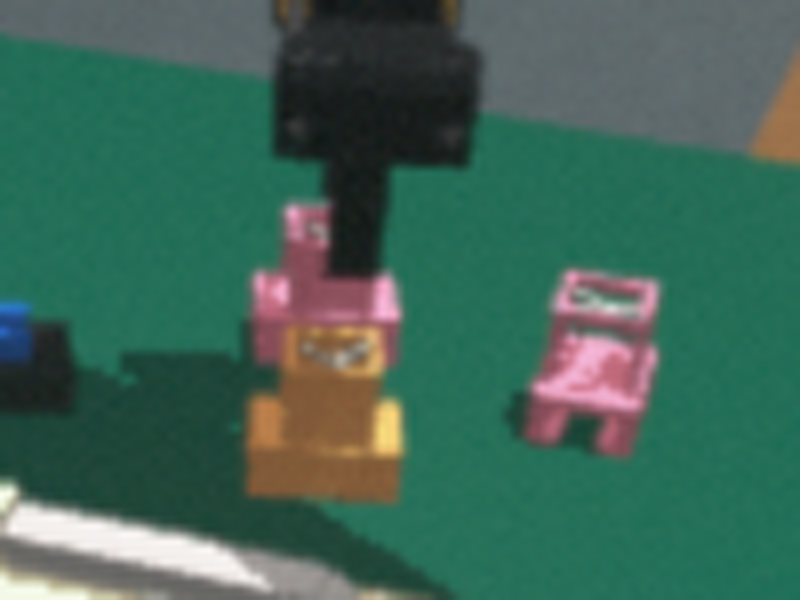

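The side crop shows the finger about 10 crop pixels right of the cage's middle, with the amber cage's cube at (335,390). I'll shift +3 mm along x, descend and grip.

```bash
python3 -m crank '[[[3,0,30,-0.3,0.5],[3,0,60,-0.3,0.5],[3,0,78,-0.3,0.5],[3,0,81,-0.3,0.5],[3,0,81,-0.3,0.5],[3,0,81,-0.3,0.5],[3,0,81,-0.3,-0.4],[3,0,81,-0.3,-0.4],[3,0,81,-0.3,-0.4],[3,0,81,-0.3,-0.4],[3,0,81,-0.3,-0.4],[3,0,81,-0.3,-0.4],[3,0,81,-0.3,-0.4]]]' 50; python3 go.py 432 -245 80 0.3
```

```text
time: 41.45
ee_pos: [0.5244, -0.3813, 0.0298]
eef_rot: [0.99, 0.142, 0.0, -0.0]
ft_force: [-2.1, 4.2, 5.2]
width: 0.0394
grip_force: 50.0
t 41.5 tcp [ 524.4 -381.3   29.8] yaw 16.4 w 39.4 grip 50.0 F [-2.1  4.2  5.2] | rows [ -50.2 -156.9  -50.2] turn 16.1 j7 -0.81
```

```bash
python3 -m crank '[[[0,0,-30,0,-0.4],[0,0,-60,0,-0.4],[-52,-157,-60,16,-0.4],[-52,-157,-60,16,-0.4],[-52,-157,-60,16,-0.4],[-52,-157,-60,16,-0.4],[-52,-157,-60,16,-0.4],[-52,-157,-60,16,-0.4],[-52,-157,-60,16,-0.4],[-52,-157,-60,16,-0.4]]]'; python3 go.py 430 -245 41.5 0.3; python3 - <<'E'
from h import *
from bench import r
c=r.camera('side'); cv2.imwrite('pics/z10.png',cv2.resize(c['image'][115:190,250:350,::-1],(800,600),interpolation=cv2.INTER_CUBIC))
E
```

```text
time: 42.45
ee_pos: [0.4304, -0.2466, 0.0893]
eef_rot: [1.0, 0.003, 0.0, 0.0]
ft_force: [0.3, -1.5, -3.3]
width: 0.0396
grip_force: 50.0
t 42.5 tcp [ 430.4 -246.6   89.3] yaw 0.3 w 39.6 grip 50.0 F [ 0.3 -1.5 -3.3] | rows [-0.4 -1.6 47.8] turn -0.0 j7 -1.18
```

View pics/z10.png

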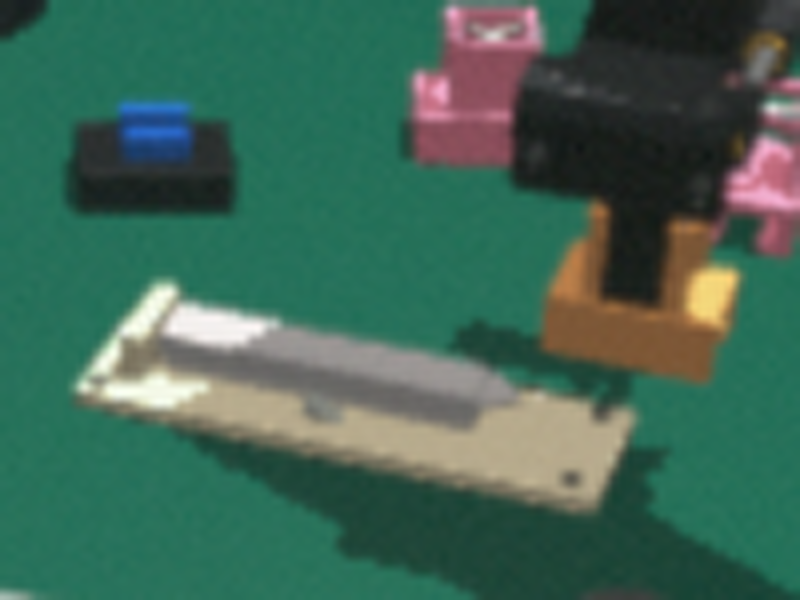

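The crop shows the cage level and parallel to the rail, its shoe spanning (543..712, 300–380), just before the base's near end. The cage sits about 3 mm ahead of the finger centre, so I'll start 6 mm further back.

```bash
python3 -m crank '[[[-6,-2,0,0,-0.4],[-6,-2,20,0,-0.4],[-6,-2,38,0,-0.4],[-6,-2,46,0,-0.4],[-6,-2,47,0,-0.4],[-6,-2,47,0,-0.4],[-6,-2,47,0,-0.4],[-6,-2,47,0,-0.4]]]' 60; python3 go.py 430 -244.5 41.5 0.3; python3 - <<'E'
from h import *
from bench import r
c=r.camera('side'); cv2.imwrite('pics/z11.png',cv2.resize(c['image'][130:190,270:350,::-1],(800,600),interpolation=cv2.INTER_CUBIC))
E
```

```text
time: 43.3
ee_pos: [0.4246, -0.2441, 0.0433]
eef_rot: [1.0, 0.003, 0.001, 0.0]
ft_force: [-0.2, 0.5, -2.0]
width: 0.0394
grip_force: 60.0
t 43.3 tcp [ 424.6 -244.1   43.3] yaw 0.4 w 39.4 grip 60.0 F [-0.2  0.5 -2. ] | rows [5.4 0.5 1.8] turn 0.1 j7 -1.19
```

View pics/z11.png

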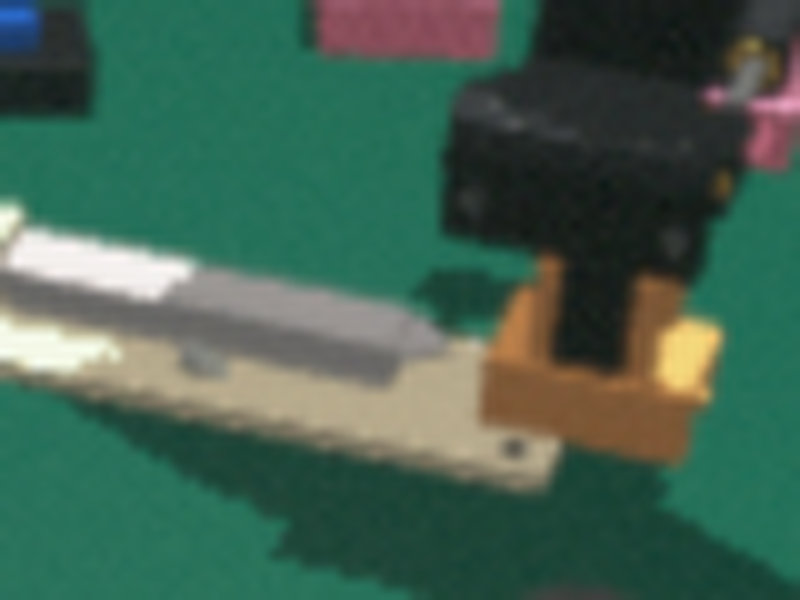

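The nose tip at (445,345) is just ahead of the shoe's front edge at (485,370). I'll advance slowly and watch the forces.

```bash
python3 -m crank '[[[0,0.4,1.2,0,-0.4],[4,0.4,1.2,0,-0.4],[8,0.4,1.2,0,-0.4],[12,0.4,1.2,0,-0.4],[16,0.4,1.2,0,-0.4],[20,0.4,1.2,0,-0.4],[24,0.4,1.2,0,-0.4],[24,0.4,1.2,0,-0.4]]]';python3 -m crank '[[[3,0,0,0,-0.4],[6,0,0,0,-0.4],[9,0,0,0,-0.4],[12,0,0,0,-0.4],[15,0,0,0,-0.4],[15,0,0,0,-0.4]]]'; python3 go.py 460 -244.5 42 0.3
```

```text
time: 44.15
ee_pos: [0.4488, -0.2439, 0.0414]
eef_rot: [1.0, 0.003, 0.0, 0.0]
ft_force: [-0.5, -0.2, -3.0]
width: 0.0396
grip_force: 60.0
time: 44.75
ee_pos: [0.4636, -0.2439, 0.0414]
eef_rot: [1.0, 0.003, 0.0, 0.0]
ft_force: [-0.4, 0.9, -2.9]
width: 0.0398
grip_force: 60.0
t 44.8 tcp [ 463.6 -243.9   41.4] yaw 0.4 w 39.8 grip 60.0 F [-0.4  0.9 -2.9] | rows [-3.6  0.6 -0.6] turn 0.1 j7 -1.23
```

```bash
python3 -m crank '[[[4,0,0,0,-0.4],[8,0,0,0,-0.4],[12,0,0,0,-0.4],[16,0,0,0,-0.4],[20,0,0,0,-0.4],[24,0,0,0,-0.4],[28,0,0,0,-0.4],[30,0,0,0,-0.4],[30,0,0,0,-0.4]]]';python3 -m crank '[[[4,0,0,0,-0.4],[8,0,0,0,-0.4],[12,0,0,0,-0.4],[16,0,0,0,-0.4],[20,0,0,0,-0.4],[24,0,0,0,-0.4],[28,0,0,0,-0.4],[32,0,0,0,-0.4],[36,0,0,0,-0.4],[36,0,0,0,-0.4]]]'; python3 go.py 585 -244 42 0.3
```

```text
time: 45.65
ee_pos: [0.4934, -0.2437, 0.0413]
eef_rot: [1.0, 0.003, 0.0, 0.0]
ft_force: [-0.5, 0.2, -2.9]
width: 0.0396
grip_force: 60.0
time: 46.65
ee_pos: [0.5303, -0.2436, 0.0417]
eef_rot: [1.0, 0.003, 0.001, 0.0]
ft_force: [1.7, -0.2, -0.9]
width: 0.0395
grip_force: 60.0
t 46.6 tcp [ 530.3 -243.6   41.7] yaw 0.4 w 39.5 grip 60.0 F [ 1.7 -0.2 -0.9] | rows [54.7  0.8 -0.2] turn 0.1 j7 -1.29
```

```bash
python3 -m crank '[[[4,0,0,0,-0.4],[8,0,0,0,-0.4],[12,0,0,0,-0.4],[16,0,0,0,-0.4],[20,0,0,0,-0.4],[24,0,0,0,-0.4],[28,0,0,0,-0.4],[32,0,0,0,-0.4],[36,0,0,0,-0.4],[40,0,0,0,-0.4],[44,0,0,0,-0.4],[46,0,0,0,-0.4],[46,0,0,0,-0.4]]]';python3 -m crank '[[[2,0,0,0,-0.4],[4,0,0,0,-0.4],[6,0,0,0,-0.4],[7,0,0,0,-0.4],[7,0,0,0,-0.4]]]'; python3 go.py 585 -244 42 0.3
```

```text
time: 47.95
ee_pos: [0.5757, -0.2432, 0.0415]
eef_rot: [1.0, 0.003, 0.0, 0.0]
ft_force: [-0.7, 0.9, 0.3]
width: 0.0396
grip_force: 60.0
time: 48.45
ee_pos: [0.5824, -0.2432, 0.0414]
eef_rot: [1.0, 0.003, 0.0, 0.0]
ft_force: [-0.7, -0.8, -0.7]
width: 0.0394
grip_force: 60.0
t 48.5 tcp [ 582.4 -243.2   41.4] yaw 0.4 w 39.4 grip 60.0 F [-0.7 -0.8 -0.7] | rows [ 2.6  0.8 -0.6] turn 0.1 j7 -1.33
```

```bash
python3 -m crank '[[[1,0,0,0,-0.4],[2,0,0,0,-0.4],[3,0,0,0,-0.4],[4,0,0,0,-0.4],[4,0,0,0,-0.4]]]';python3 -m crank '[[[1,0,0,0,-0.4],[2,0,0,0,-0.4],[3,0,0,0,-0.4],[3,0,0,0,-0.4]]]'
```

```text
time: 48.95
ee_pos: [0.5869, -0.2431, 0.0415]
eef_rot: [1.0, 0.003, 0.001, 0.0]
ft_force: [1.8, 0.4, -2.3]
width: 0.0396
grip_force: 60.0
time: 49.35
ee_pos: [0.5891, -0.2431, 0.0412]
eef_rot: [1.0, 0.003, -0.0, -0.0]
ft_force: [0.5, -1.1, -3.0]
width: 0.0394
grip_force: 60.0
```

```bash
python3 -m crank '[[[1,0,0,0,-0.4],[2,0,0,0,-0.4],[3,0,0,0,-0.4],[3,0,0,0,-0.4]]]'; python3 -m crank '[[[1,0,0,0,-0.4],[2,0,0,0,-0.4],[2,0,0,0,-0.4]]]'
```

```text
time: 49.75
ee_pos: [0.5903, -0.2433, 0.0409]
eef_rot: [1.0, 0.003, -0.002, -0.0]
ft_force: [-8.5, 0.2, 2.1]
width: 0.0397
grip_force: 60.0
time: 50.05
ee_pos: [0.5904, -0.2435, 0.0403]
eef_rot: [1.0, 0.003, -0.004, -0.0]
ft_force: [-15.5, 1.3, 4.0]
width: 0.04
grip_force: 60.0
```

At the stop (TCP stalls at 590.4, 15 N). Relieve the load, release, lift and look.

```bash
python3 -m crank '[[[-2,0,0,0,-0.4],[-2,0,0,0,-0.4],[-2,0,0,0,0.3],[-2,0,0,0,0.3],[-2,0,0,0,0.3],[-2,0,0,0,0.3],[-2,0,0,0,0.3],[-2,0,-40,0,0.3],[-2,0,-90,0,0.3],[-2,0,-140,0,0.3],[-150,-200,-180,0,0.3],[-150,-200,-180,0,0.3],[-150,-200,-180,0,0.3],[-150,-200,-180,0,0.3],[-150,-200,-180,0,0.3],[-150,-200,-180,0,0.3]]]'; python3 look.py; python3 - <<'E'
import cv2,numpy as np
z=lambda i,x,y,w,h,W,H:cv2.resize(i[y:y+h,x:x+w],(W,H),interpolation=cv2.INTER_CUBIC)
t=cv2.imread('/tmp/top1.png');s=cv2.imread('/tmp/side1.png')
cv2.imwrite('pics/z12.png',np.hstack([z(t,310,165,50,100,300,600),np.vstack([z(s,250,125,80,48,500,300),z(s,200,225,120,110,500,300)])]))
E
```

```text
time: 51.65
ee_pos: [0.4412, -0.0393, 0.223]
eef_rot: [1.0, 0.006, 0.001, 0.0]
ft_force: [0.2, -1.1, 0.1]
width: 0.0566
grip_force: 0.0
top bars z32 [(456.0, 312.3, 75.4, 31.2, -4.9), (589.6, -247.2, 62.8, 50.4, -0.4), (448.9, 187.3, 47.2, 29.7, -5.7), (442.9, 125.1, 32.4, 29.6, -3.1)] | z39 [(455.7, 310.0, 74.9, 31.0, -4.9), (448.6, 185.8, 46.9, 29.5, -5.7)]
side bars z32 [(453.0, 307.9, 77.5, 34.3, -5.2), (445.1, 184.6, 53.6, 32.8, -4.4), (563.5, -245.7, 46.0, 21.1, -73.3), (437.0, 121.8, 40.4, 33.3, -4.6)] | z39 [(450.8, 313.3, 76.6, 33.9, -5.2), (443.0, 191.3, 53.1, 32.5, -4.4), (435.0, 129.2, 40.0, 32.9, -4.6)]
```

View pics/z12.png

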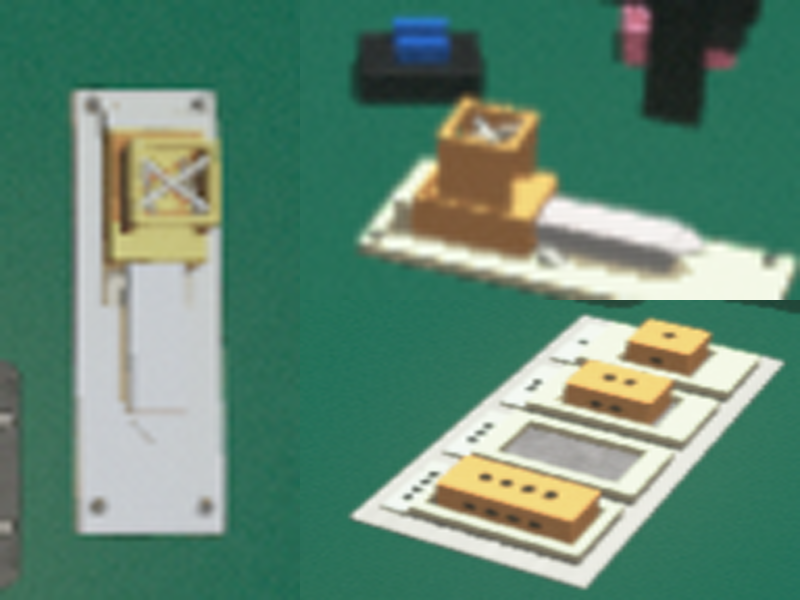

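The picture shows the cage home at the stop with the catch just behind it (side crop (547,257)). All the bars are in their slots, but bar2 sits toward the label end of its pocket. I'll check numerically that it is level, with the arm out of the way.

```bash
python3 -m crank '[[[0,250,-30,0,0.3],[0,250,-30,0,0.3],[0,250,-30,0,0.3],[0,250,-30,0,0.3],[0,250,-30,0,0.3],[0,250,-30,0,0.3],[0,250,-30,0,0.3],[0,250,-30,0,0.3]]]' >/dev/null; cat > tilt.py <<'E'
from h import *
from bench import r
t,s=r.camera('top'),r.camera('side')
res={}
for n,c,v in(('top',t,150),('side',s,190)):
    H=cv2.cvtColor(up(c),cv2.COLOR_RGB2HSV);m=cv2.morphologyEx(cv2.inRange(H,(12,80,v),(32,255,255)),cv2.MORPH_CLOSE,np.ones((13,13)))
    for k in cv2.findContours(m,0,1)[0]:
        P=plane(c,(k.reshape(-1,2)+.5)/4-.5,.036)[:,:2]
        for b,y in((4,.312),(2,.189),(1,.127)):
            if cv2.contourArea(k)>1000 and abs(P[:,1].mean()-y)<.02 and abs(P[:,0].mean()-.445)<.03:
                q=cv2.boxPoints(cv2.minAreaRect(np.float32(P*1000)))/1000
                q=q[np.argsort(q[:,0])]; q=np.vstack([q[:2][np.argsort(q[:2,1])],q[2:][np.argsort(q[2:,1])]])
                res[b,n]=project(c,np.c_[q,[.036]*4]); print(b,n,'at z36 ctr',(q.mean(0)*1e3).round(1),np.round(cv2.minAreaRect(np.float32(P*1000))[1],1))
for b in(4,2,1):
    if (b,'top') in res and (b,'side') in res:
        X=tri(t,res[b,'top'],s,res[b,'side'])*1e3; print(b,'near z',X[:2,2].round(1),'far z',X[2:,2].round(1),'ctr',X.mean(0).round(1))
E
python3 tilt.py
```

```text
1 top at z36 ctr [439.1 124.6] [31.  40.4]
2 top at z36 ctr [447.5 186.7] [31.6 51. ]
4 top at z36 ctr [455.8 311.1] [31.8 76.2]
4 side at z36 ctr [452.2 310.7] [34.3 76.6]
2 side at z36 ctr [444.1 187.9] [32.7 52.8]
1 side at z36 ctr [436.1 125.8] [32. 40.]
4 near z [37.3 35. ] far z [36.3 34. ] ctr [454.1 310.7  35.7   3.5]
2 near z [35.1 34.1] far z [34.9 33.9] ctr [446.1 186.7  34.5   3.1]
1 near z [35.  34.2] far z [35.  34.2] ctr [437.8 124.5  34.6   2.6]
```

```bash
python3 -c "
from bench import r
print(r.close_job())"
```

```text
the job is handed in; nothing more can be done
None
```

The job is handed in, with no result returned: bars 4, 2 and 1 lie level in their own slots, both pins are in the magazine with the last flush at the mouth, and the cage is against the end stop with the catch apparently up behind it (judged from the pictures and forces; the catch joint itself was not read).

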